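# Slide the tool hanger round the bent rail to its stop

## Robot

A 6-joint arm with a two-finger parallel gripper is mounted at the origin on a cart in front of the work surface, level with it; the furniture and walls round the work are solid. World frame = base frame: x ahead of the robot, y to its left, z up, the work surface at z = 0. Lengths are in m, angles in rad, forces in N, time in s.
With the tool pointing down it reaches from about 0.425 to 0.95 m from the base axis. Payload 3.5 kg.
Tool frame: the origin (TCP) lies on the centre line of the jaws, within the pads' length; the fingertips stand 11 mm ahead of it and the grasp point (between the pads) lies 8 mm behind it; x points along the fingers, y is the direction in which the jaws open and shut, and the axes are right-handed (so a half turn about x gives the same grasp; the last joint's range is limited). The gripper opens to 85 mm and grips with 20 to 120 N. Pads are 22 mm wide; open, the fingers measure 114 mm over their backs; the gripper's body (76 mm by 85 mm) begins 54 mm behind the grasp point. The pads swing forward as they close: fully open they stand 13 mm farther back than shut.
Start: joints at [1.194, 0.286, 1.577, -0, 1.279, -0.15], TCP at [0.152, 0.658, 0.242] pointing down, gripper open.
Joint ranges: [-2.77, 2.77], [-0.9, 2.22], [0.21, 2.48], [-1.53, 4.67], [0.24, 2.81], [-2.84, 2.84]. Speed limits (rad/s): [2.79, 2.79, 3.14, 3.14, 3.14, 3.14].

## Interface

Orientations are given as a unit quaternion [x, y, z, w].
In Python, from plant import ctrl gives the robot as it stands. The module is installed in compiled form; this text tells all that it offers.
- The arm moves only by the tool drive_tool, never from a script. Its argument "series" is a list of rows, each a list of 2 entries, a list of its own where there are three numbers: the shift along the tool's x, y, z in units of 50 mm (1.0 is 50 mm), then the turn, a rotation vector about the tool's x, y, z in degrees. A call has 1 to 5 rows; each row shifts and turns the pose as measured when the row begins, along the tool's axes as they then stand; what a row does not reach is not made up. A row lasts 1/10 s, in which the tool goes at most 50 mm and 8.59 degrees, less where a joint would pass 70% of its speed; a pose out of reach is approached as far as the arm can. A call is refused whole if a number of a shift passes 1 or a number of a turn 8.59, either way. A call with a gripper value outside its range is refused whole. "grip" is the gripper's target within -1 to 1 (fully open at 1, half-way at 0, shut at -1), set as the call begins (left out, the last holds). The fingers move at their own pace and stop on an object; "newtons" is the grip in N (left out, the last holds). Time passes only in rows, so rows that do not move let the fingers close. It gives the time, the measured TCP pose, the force and the opening at its end, in the units of the state.
- ctrl.get_state(): the state, without advancing time (a new reading comes with each control period).
- ctrl.read_camera(name): name is "scene" or "top" or "wrist"; returns a dict with "img" (480x640x3 uint8, red, green, blue), "camera_matrix" (3x3 intrinsics, pixels), "R" (3x3) and "t" (3): a world point X has camera coordinates R X + t. Camera axes: x right, y down, z forward; pixel columns grow to the right and rows downward; lengths in m; the calibration is good to about 2 mm. A picture is of the moment at which its call begins. There is no depth.
- ctrl.sign_off(): hands the job in, once; it reports no verdict.
The state is a dict: "time": time; "qpos": joint angles; "dq": joint speeds; "joint_efforts": joint torques, N m; "eef_pos": TCP position; "tcp_rot": TCP orientation; "contact_force": force on the tool from outside, world axes, zero at the start; "wrist_torque": the same for the moment, N m; "opening": opening from 0.0 (shut) to 1.0 (fully open).
Only numpy, scipy, OpenCV 4.12 (cv2) and the standard library are available. Lean on these libraries where they do the work, as an engineer would, in place of code of your own. Each camera call takes 0.05 s, during which the arm holds its last target.

## Task

Swing the yellow keeper arm well clear of the rail, then slide the brass ring of the tool hanger along the bent steel rod, round both bends, and press it lightly home against the red stop. Work gently so that the ring never binds hard on the rod, let go with the hanger resting at the stop and the keeper still swung clear, and leave the loose things on the bench where they are.

Things in the scene. Friction and masses are not known exactly. Their poses are not given: they have to be found in the camera images.
- rail: Level steel rod, 10 mm thick, axis 110 mm above the bench, on a grey post at each end. Origin: on the bench under the rod's start. x: along the first leg, straight for 135 to 180 mm; y left, z up. Hand-bent, only roughly: it turns right by 39 to 71 degrees (radius about 45 mm, maybe a 16 degree kink), runs 45 to 90 mm straight, turns back left by 39 to 71 degrees, then runs straight about 130 mm.
- keeper (a joint): Hinge of the yellow keeper arm, rad: 0 = straight across the rod, blocking the hanger's stem; 2 = fully away. Grows anticlockwise seen from above, so its knob first moves along the rail's x, away from the hanger. Vertical hinge axis at x = 115, y = 35 mm in the rail's frame, on a pillar; 60 mm from hinge axis to knob axis. Friction (about 1 N at the knob) holds it where it is left.
- keeper_knob (a point): On the axis of the upright yellow knob at the keeper arm's tip: 12 mm in diameter, from 121 to 155 mm above the bench; this point is at 143 mm. The arm lies 121 to 129 mm above the bench, over the ring but below the hanger's grip.
- hanger_grip (a point): Centre of the hanger's upright round black grip, 16 mm in diameter, 44 mm high, 50 mm above the ring's centre (about 157 mm above the bench); x axis along the ring's axis. Ring, stem and the 38 mm weight below are rigid, about 0.25 kg, and hang upright by themselves. The grip swivels freely about the stem's upright axis, so the hand need not turn at the bends.
- hanger_ring (a point): Centre of the brass ring: 26 mm outside, 15 mm bore, 12 mm long, on the 10 mm rod, so 2.5 mm of play to each side. At rest its centre hangs 2.5 mm below the rod's axis. x: the ring's own axis, along the rod.
- stop_centre (a point): Centre of the red stop, an upright drum of 30 mm diameter, 36 mm high, on the rod's axis; it is clamped at a different place along the last straight leg each time, and its own heading means nothing. When the ring touches it, the ring's centre is 21 mm from this point horizontally.
- tape_measure: Loose yellow tape measure, 65x81x33 mm, a bystander. Origin: centre of its underside.
- screw_jar: Loose clear screw jar with a white lid, 69x67x81 mm, a bystander. Origin: centre of its underside.
- screwdriver: Loose blue screwdriver, 30x221x29 mm, a bystander. Origin: centre of its underside.

How it is judged:
On the way, in this order (a step that is already met when the one before it is completed fails the run):
1. the keeper arm is swung clear (past 1.2 rad) (value of joint keeper above 1.2 rad), for 0.2 s.
2. the hanger's ring has come round the bends and presses on the red stop with more than 1.5 N (contact force between hanger and stop above 1.5 N and horizontal distance between hanger_ring and stop_centre below 0.026 m), for 0.2 s.
At the end, for the whole second after the job is handed in: The ring rests at the red stop (centre within 27 mm of the stop's centre, that is at most about 6 mm from touching), the hanger hangs upright (within 20 degrees), still and released, and the keeper is still past 1.2 rad (horizontal distance between hanger_ring and stop_centre below 0.027 m and value of joint keeper above 1.2 rad and angle between hanger_ring's own z axis and vertical below 0.35 rad and linear speed of hanger below 0.03 m/s).
It fails at once if the hanger binds on the rod or rams the stop with more than 16 N (contact force between hanger and rail above 16 N).
It fails at once if a loose bystander is moved more than 20 mm (distance of any of tape_measure, screw_jar, screwdriver from where it was at the start of the episode above 0.02 m).
It also fails if it takes over 69 s, if anything falls off the work surface, if the arm or the gripper's body presses on something with over 40 N, if the wrist force passes 120 N, or if a joint passes its speed limit or range.

## Working session

There is one attempt and no reset: what is moved stays moved. The work goes in short steps, Python scripts to look and compute and a tool call to move; the robot and the scene stay as the last step left them, time stands still between calls to the robot, and variables do not carry over. Pictures are saved under pics/ and viewed, and the job is handed in when it is done.

Besides the shell and the picture viewer there is one more tool, called after "Emit:" as name(argument=value, ...), one argument or row to a line, values as JSON. drive_tool: Moves the arm, as the interface text tells. Its arguments: {"type":"object","properties":{"series":{"type":"array"},"grip":{"type":"number"},"newtons":{"type":"number"}},"required":["series"]}

```bash
mkdir -p pics; ls; python3 - <<'E'
from plant import ctrl
import cv2,numpy as np
s=ctrl.get_state()
for k,v in s.items(): print(k,np.round(v,4))
for n in ("scene","top","wrist"):
    c=ctrl.read_camera(n)
    cv2.imwrite(f"pics/a_{n}.png",c["img"][:,:,::-1])
    np.savez(f"a_{n}.npz",**c)
    print(n,c["camera_matrix"].round(1).tolist(),c["R"].round(3).tolist(),c["t"].round(3).tolist(), (-c["R"].T@c["t"]).round(3))
E
```

```text
pics
time 0.0
qpos [ 1.194   0.2872  1.5782  0.      1.2786 -0.15  ]
dq [-0.0014 -0.0002 -0.0001  0.0001 -0.     -0.0005]
joint_efforts [ 6.00000e-04 -4.05975e+01 -2.92629e+01 -0.00000e+00  5.70000e-03
 -0.00000e+00]
eef_pos [0.1515 0.6571 0.2409]
tcp_rot [ 0.0792  0.7028 -0.0808  0.7023]
contact_force [-0.3684  0.593  -0.1354]
wrist_torque [ 0.0091 -0.0412  0.0021]
opening 1.0009
scene [[433.0, 0.0, 313.7], [0.0, 433.0, 240.8], [0.0, 0.0, 1.0]] [[-0.612, -0.791, -0.011], [-0.591, 0.466, -0.658], [0.526, -0.396, -0.753]] [0.382, 0.372, 0.693] [0.089 0.403 0.771]
top [[472.8, 0.0, 327.8], [0.0, 472.8, 235.6], [0.0, 0.0, 1.0]] [[-0.021, -1.0, 0.0], [-0.976, 0.02, -0.215], [0.215, -0.005, -0.977]] [0.09, 0.569, 0.831] [0.378 0.082 0.934]
wrist [[381.4, 0.0, 318.7], [0.0, 381.4, 243.1], [0.0, 0.0, 1.0]] [[0.224, 0.975, -0.002], [0.935, -0.214, 0.283], [0.276, -0.065, -0.959]] [-0.675, -0.038, 0.379] [0.082 0.675 0.373]
```

View pics/a_scene.png

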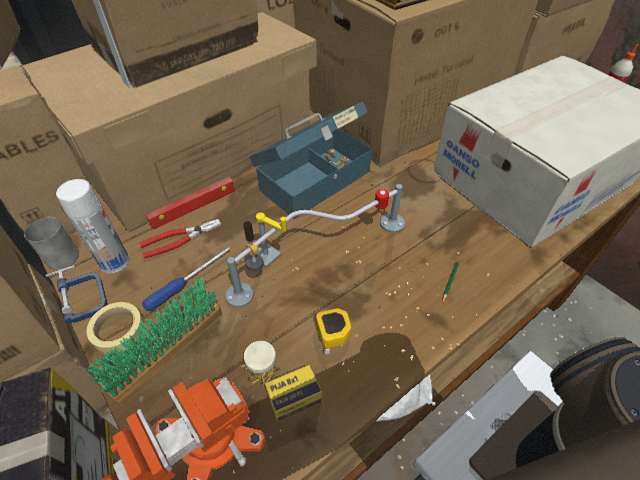

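View pics/a_top.png

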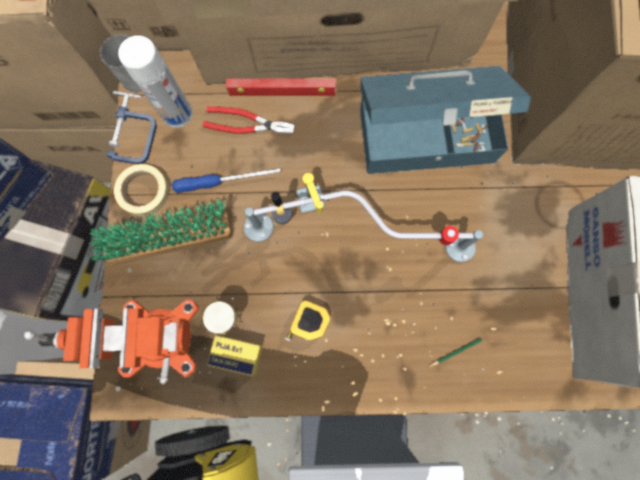

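View pics/a_wrist.png

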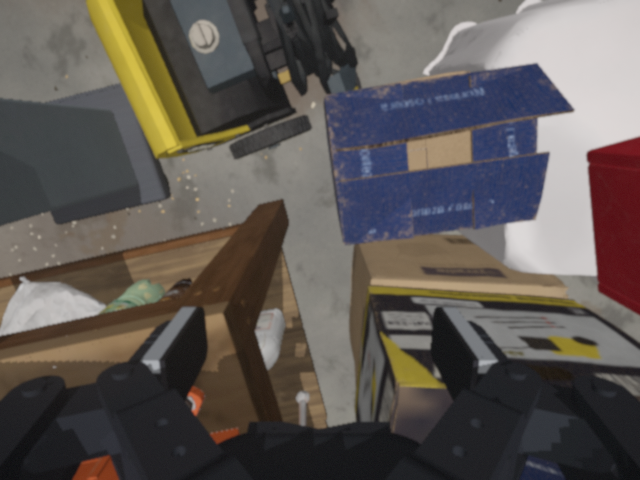

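The scene and top views show the rail in the middle of the bench. The hanger is near its left post (top, about 278,205), the keeper at about (312,192) and the stop at about (450,235). The arm isn't in view. Next I'll zoom in and measure.

```bash
python3 - <<'E'
import cv2,numpy as np
a=cv2.imread("pics/a_top.png")[160:280,225:495]
cv2.imwrite("pics/z_top.png",cv2.resize(a,None,fx=2.95,fy=2.95,interpolation=cv2.INTER_CUBIC))
a=cv2.imread("pics/a_scene.png")[175:315,215:415]
cv2.imwrite("pics/z_scene.png",cv2.resize(a,None,fx=4,fy=4,interpolation=cv2.INTER_CUBIC))
E
```

```text
(no output)
```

View pics/z_top.png

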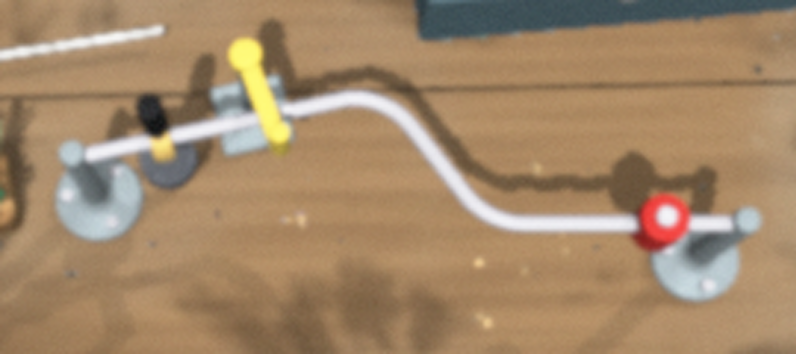

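View pics/z_scene.png

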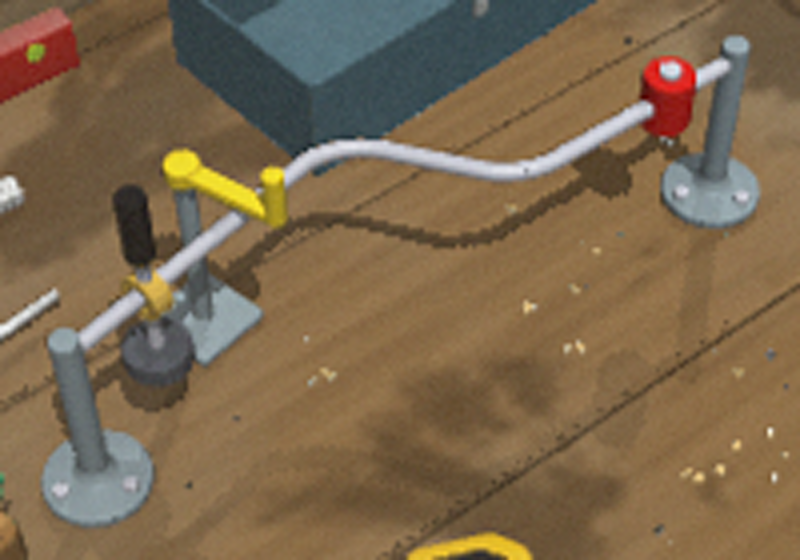

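```bash
cat > h.py <<'E'
import numpy as np,cv2
def ray(c,uv):
    uv=np.atleast_2d(np.asarray(uv,float)); K=c["camera_matrix"];R=c["R"];t=c["t"]
    d=np.c_[(uv-[K[0,2],K[1,2]])/[K[0,0],K[1,1]],np.ones(len(uv))]@R
    return -R.T@t,d
def onplane(c,uv,z):
    o,d=ray(c,uv); s=(z-o[2])/d[:,2]; return o+s[:,None]*d
def proj(c,X):
    p=np.atleast_2d(X)@c["R"].T+c["t"]; p=p@c["camera_matrix"].T; return p[:,:2]/p[:,2:]
def tri(c1,u1,c2,u2):
    o1,d1=ray(c1,u1);o2,d2=ray(c2,u2);d1=d1[0]/np.linalg.norm(d1[0]);d2=d2[0]/np.linalg.norm(d2[0])
    s=np.linalg.lstsq(np.c_[d1,-d2],o2-o1,rcond=None)[0]
    a=o1+s[0]*d1;b=o2+s[1]*d2; return (a+b)/2,np.linalg.norm(a-b)
def blobs(m,amin=8):
    n,l,st,ce=cv2.connectedComponentsWithStats(m.astype(np.uint8))
    return [(ce[i].round(1).tolist(),st[i].tolist()) for i in range(1,n) if st[i,4]>=amin]
E
python3 - <<'E'
from h import *
for n,roi in (("top",(225,160,495,280)),("scene",(215,175,415,315))):
    c=dict(np.load(f"a_{n}.npz")); im=c["img"]; hsv=cv2.cvtColor(im,cv2.COLOR_RGB2HSV)
    M=np.zeros(im.shape[:2],bool); M[roi[1]:roi[3],roi[0]:roi[2]]=1
    h,s,v=[hsv[...,i].astype(int) for i in range(3)]
    for nm,m in (("red",((h<8)|(h>172))&(s>150)&(v>90)),("yel",(h>22)&(h<34)&(s>170)&(v>120)),("dark",(v<45)),("rod",(s<45)&(v>140)),("brass",(h>14)&(h<25)&(s>120)&(v>150))):
        print(n,nm,blobs(m&M))
E
```

```text
top red [([448.0, 234.9], [440, 225, 19, 20, 186])]
top yel []
top dark [([277.4, 201.2], [274, 198, 7, 7, 35])]
top rod [([251.7, 174.0], [225, 169, 56, 12, 228]), ([376.3, 215.3], [316, 185, 125, 54, 885]), ([301.5, 190.7], [297, 188, 11, 7, 55]), ([301.0, 204.1], [282, 196, 34, 17, 326]), ([258.9, 223.7], [244, 205, 32, 37, 740]), ([450.6, 232.6], [448, 230, 6, 6, 30]), ([463.4, 247.1], [446, 230, 37, 32, 571])]
top brass [([304.1, 178.0], [302, 172, 7, 13, 17]), ([312.8, 178.9], [310, 173, 5, 13, 15]), ([280.2, 211.2], [278, 209, 6, 5, 20]), ([319.6, 210.3], [317, 208, 6, 5, 21]), ([226.7, 232.3], [225, 230, 5, 6, 21])]
scene red [([223.9, 190.4], [215, 181, 20, 20, 198]), ([382.0, 199.1], [376, 189, 13, 20, 185])]
scene yel [([271.9, 221.3], [256, 212, 31, 20, 255]), ([333.7, 311.8], [317, 309, 31, 6, 88])]
scene dark [([248.9, 232.6], [244, 223, 10, 18, 85])]
scene rod [([398.7, 185.8], [396, 184, 6, 5, 23]), ([382.0, 192.3], [380, 191, 5, 4, 18]), ([392.3, 192.5], [389, 190, 9, 7, 36]), ([331.9, 212.6], [286, 200, 92, 22, 406]), ([392.9, 223.1], [381, 215, 24, 16, 240]), ([217.0, 222.2], [215, 219, 6, 8, 33]), ([264.5, 236.1], [254, 228, 22, 17, 103]), ([221.5, 252.7], [215, 247, 15, 12, 43]), ([238.5, 255.9], [227, 247, 24, 16, 123]), ([269.9, 255.3], [261, 247, 19, 18, 175]), ([239.2, 295.2], [226, 283, 27, 23, 366])]
scene brass [([253.8, 247.6], [250, 243, 8, 10, 42]), ([215.9, 306.0], [215, 303, 3, 7, 17]), ([332.6, 311.5], [317, 308, 31, 7, 120])]
```

```bash
python3 - <<'E'
from h import *
T=dict(np.load("a_top.npz"));S=dict(np.load("a_scene.npz"))
for n,c,roi in (("top",T,(225,160,495,280)),("scene",S,(215,175,415,315))):
    im=c["img"]; hsv=cv2.cvtColor(im,cv2.COLOR_RGB2HSV); h,s,v=[hsv[...,i].astype(int) for i in range(3)]
    y=(h>22)&(h<36)&(s>120)&(v>110)
    M=np.zeros(im.shape[:2],bool); M[roi[1]:roi[3],roi[0]:roi[2]]=1
    print(n,blobs(y&M))
im=T["img"];hsv=cv2.cvtColor(im,cv2.COLOR_RGB2HSV);h,s,v=[hsv[...,i].astype(int) for i in range(3)]
pts=[]
for u in list(range(258,264))+list(range(282,310))+list(range(318,441))+list(range(460,472)):
    col=(s[:,u]<60)&(v[:,u]>150)
    r=np.where(col[180:250])[0]+180
    if len(r): 
        # runs
        runs=np.split(r,np.where(np.diff(r)>1)[0]+1); 
        runs=[q for q in runs if 4<=len(q)<=14]
        if runs: pts.append((u,(runs[0][0]+runs[0][-1])/2,len(runs[0])))
P=np.array(pts); X=onplane(T,P[:,:2],0.110)
for p,x in list(zip(P,X))[::6]: print(p,x[:2].round(4))
np.save("rodtop.npy",np.c_[P,X])
E
```

```text
top [([312.2, 189.8], [303, 173, 20, 39, 287])]
scene [([272.0, 221.3], [256, 212, 31, 20, 273]), ([333.7, 311.8], [317, 309, 31, 6, 88])]
[258. 211.   7.] [0.6082 0.2031]
[283. 205.   5.] [0.6185 0.158 ]
[289.  204.5   6. ] [0.6192 0.1471]
[295. 203.   7.] [0.6218 0.1362]
[301. 190.   5.] [0.6462 0.1252]
[309.  204.5  14. ] [0.6184 0.1109]
[323.  196.5   6. ] [0.633  0.0853]
[329. 196.   7.] [0.6338 0.0743]
[335.  194.5   6. ] [0.6364 0.0634]
[341. 193.   7.] [0.639  0.0524]
[347. 193.   7.] [0.6388 0.0414]
[353.  194.5   8. ] [0.6357 0.0306]
[359.  197.5   8. ] [0.6298 0.0199]
[365. 204.  11.] [0.6173 0.0094]
[371. 211.  11.] [ 0.6039 -0.0009]
[377. 219.  11.] [ 0.5888 -0.0111]
[383.  226.5  10. ] [ 0.5747 -0.0212]
[389.  231.5   8. ] [ 0.5653 -0.0315]
[395. 234.   7.] [ 0.5605 -0.042 ]
[401. 235.   7.] [ 0.5584 -0.0527]
[407.  235.5   6. ] [ 0.5573 -0.0633]
[413.  235.5   6. ] [ 0.5571 -0.074 ]
[419.  235.5   6. ] [ 0.5569 -0.0847]
[425.  235.5   6. ] [ 0.5566 -0.0955]
[431.  235.5   6. ] [ 0.5564 -0.1062]
[437. 235.   7.] [ 0.5571 -0.1169]
[462.  235.5   6. ] [ 0.5553 -0.1615]
[468.  235.5   6. ] [ 0.555  -0.1722]
```

```bash
python3 - <<'E'
from h import *
T=dict(np.load("a_top.npz"));S=dict(np.load("a_scene.npz"))
for nm,a,b in (("griptop?",(276.2,196.5),(247.8,223.5)),("knobtop",(319.9,204.5),(283.2,218.5)),("hingetop",(308,177.6),(260.5,216.5)),("stoptop",(450.6,232.6),(382.0,192.3))):
    X,e=tri(T,a,S,b);print(nm,X.round(4),"gap",round(e,4))
for nm,uv,z in (("knob T",(319.9,204.5),.155),("hinge T",(308,177.6),.133),("stop T",(450.6,232.6),.130)): print(nm,onplane(T,uv,z).round(4))
for nm,uv,z in (("knob S",(283.2,218.5),.155),("hinge S",(260.5,216.5),.133),("stop S",(382.,192.3),.130)): print(nm,onplane(S,uv,z).round(4))
# rod check in scene
im=S["img"];hsv=cv2.cvtColor(im,cv2.COLOR_RGB2HSV);h,s,v=[hsv[...,i].astype(int) for i in range(3)]
R=np.load("rodtop.npy"); pr=proj(S,R[:,3:6])
for p,x in list(zip(pr,R[:,3:6]))[::6]:
    u=int(round(p[0])); r=np.where((s[:,u]<60)&(v[:,u]>140))[0]; r=r[abs(r-p[1])<9]
    print(x[:2].round(3),p.round(1),(r.min()+r.max())/2 if len(r) else None,len(r))
# dark grip masks
for n,c,b in(("top",T,(265,185,295,225)),("scene",S,(238,215,262,250))):
    g=cv2.cvtColor(c["img"],cv2.COLOR_RGB2GRAY)[b[1]:b[3],b[0]:b[2]]
    print(n,b); print("\n".join(" ".join("%3d"%q for q in r) for r in g))
E
```

```text
griptop? [0.6132 0.1631 0.1797] gap 0.0005
knobtop [0.605  0.0903 0.1536] gap 0.001
hingetop [0.6632 0.1106 0.1258] gap 0.0027
stoptop [ 0.5564 -0.1365  0.1295] gap 0.0006
knob T [[0.6049 0.0907 0.155 ]]
hinge T [[0.6616 0.1113 0.133 ]]
stop T [[ 0.5566 -0.1361  0.13  ]]
knob S [[0.6034 0.0907 0.155 ]]
hinge S [[0.6556 0.113  0.133 ]]
stop S [[ 0.5558 -0.1362  0.13  ]]
[0.608 0.203] [236.4 258.7] 259.0 5
[0.618 0.158] [253.  244.7] None 0
[0.619 0.147] [257.4 242. ] 242.0 5
[0.622 0.136] [261.2 238.8] 239.0 5
[0.646 0.125] [259.2 229.4] 238.0 1
[0.618 0.111] [272.4 234. ] 230.0 5
[0.633 0.085] [278.6 224.3] 222.0 1
[0.634 0.074] [282.7 221.8] None 0
[0.636 0.063] [286.2 218.8] 219.0 5
[0.639 0.052] [289.7 215.8] 216.0 5
[0.639 0.041] [293.9 213.6] 213.5 4
[0.636 0.031] [298.8 212.2] 211.5 4
[0.63 0.02] [304.4 211.5] 211.5 4
[0.617 0.009] [311.8 212.6] 211.5 4
[ 0.604 -0.001] [319.4 213.9] 213.5 4
[ 0.589 -0.011] [327.5 215.8] 215.5 4
[ 0.575 -0.021] [335.4 217.4] 216.5 4
[ 0.565 -0.032] [342.  217.7] 217.5 4
[ 0.56  -0.042] [347.2 216.8] 216.5 4
[ 0.558 -0.053] [351.6 215.1] 215.0 5

[... 7815 characters left out ...]
 191 202 208 202 185 158 115
118 118 116 119 117 120 123 123 120 110  99 112 102 125 113 175 196 205 210 201 182 155 105  74
118 117 113 125 122 123 118 120 124 149 164 125 121 137 119 185 191 203 195 174 146  98  76  69
119 122 123 121 123 118 117 108  96 113 144 144 148 151 154 186 186 181 172 134  98  74  71  78
122 121 120 118 119 121 120 102 108  97 110 119 168 175 185 186 182 176 175 128 106  77  72  96
119 120 120 120 117 123 118 104 106  93 135 107 127 174 179 179 174 175 170 135 115 117  99  98
120 121 120 117 119 114 115 105 108 151 179 177 110 136 174 178 180 172 156 147 146 160 157 110
120 118 115 116 119 118  73 127 178 186 196 198 173 117 145 173 162 154 150 141 145 165 172 117
```

```bash
cat >> h.py <<'E'
from scipy.spatial.transform import Rotation as Ro
# rail frame
d=np.array([.1966,-.9805]); l=np.array([.9805,.1966]); hinge=np.array([.6622,.111])
def toworld(rx,ry): return np.array([.6054,.2168])+np.outer(np.atleast_1d(rx),d)/1e3+np.outer(np.atleast_1d(ry),l)/1e3
def mv(s,target):
    R=Ro.from_quat(s["tcp_rot"]).as_matrix(); return R.T@(np.asarray(target)-s["eef_pos"])/0.05
def stat(s):
    print("t",round(s["time"],2),"p",np.round(s["eef_pos"],4),"F",np.round(s["contact_force"],2),"M",np.round(s["wrist_torque"],3),"open",round(s["opening"],3))
E
python3 - <<'E'
from h import *; from plant import ctrl
s=ctrl.get_state(); print(Ro.from_quat(s["tcp_rot"]).as_matrix().round(3)); 
T=dict(np.load("a_top.npz"));S=dict(np.load("a_scene.npz"))
# vise highest-looking points: big plates
for a,b in (((85,310),(120,430)),((180,312),(237,383))): print(tri(T,a,S,b))
k=hinge+np.array([-.0577,-.0205]); 
P0=k-0.035*d; print("pre-knob",P0)
print(mv(s,[0.152,.657,.34]),"to pre",mv(s,[*P0,.34]))
# finger arc: radius 60 about hinge, angle phi
for phi in (-.45,-.3,0,.3,.6,.9,1.2,1.5,1.7): print(phi,(hinge+.06*(np.sin(phi)*d-np.cos(phi)*l)).round(4))
E
```

```text
[[-0.001  0.225  0.974]
 [-0.002  0.974 -0.225]
 [-1.    -0.002 -0.   ]]
(array([0.4391657 , 0.50665931, 0.09922817]), np.float64(0.0035782674334910057))
(array([0.42250321, 0.3379413 , 0.06600051]), np.float64(0.03003641524121666))
pre-knob [0.597619  0.1248175]
[-1.97607618 -0.00667683  0.00934562] to pre [-1.96334545 -8.37383429 11.08672422]
-0.45 [0.6041 0.126 ]
-0.3 [0.6025 0.1171]
0 [0.6034 0.0992]
0.3 [0.6095 0.0823]
0.6 [0.6203 0.068 ]
0.9 [0.6349 0.0576]
1.2 [0.6519 0.0519]
1.5 [0.6698 0.0515]
1.7 [0.6815 0.0542]
```

Emit:
drive_tool(
  series=[
    [[-1, 0, 0], [0, 0, 0]],
    [[-1, 0, 0], [0, 0, 0]],
    [[0, -0.6, 0.79], [0, 0, 0]],
    [[0, -0.6, 0.79], [0, 0, 0]],
    [[0, -0.6, 0.79], [0, 0, 0]],
  ],
  grip=-1,
  newtons=30,
)

```text
time: 0.65
eef_pos: [0.2452, 0.5427, 0.3409]
tcp_rot: [0.074, 0.704, -0.079, 0.702]
contact_force: [-0.4, 0.7, 0.6]
opening: 0.142
```

Emit:
drive_tool(
  series=[
    [[0, -0.6, 0.79], [0, 0, 0]],
    [[0, -0.6, 0.79], [0, 0, 0]],
    [[0, -0.6, 0.79], [0, 0, 0]],
    [[0, -0.6, 0.79], [0, 0, 0]],
    [[0, -0.6, 0.79], [0, 0, 0]],
  ],
)

```text
time: 1.15
eef_pos: [0.4058, 0.35, 0.3413]
tcp_rot: [0.073, 0.704, -0.079, 0.703]
contact_force: [-0.1, 0.6, 1.0]
opening: 0.002
```

```bash
python3 - <<'E'
from h import *; from plant import ctrl
s=ctrl.get_state(); stat(s); print(Ro.from_quat(s["tcp_rot"]).as_matrix().round(3)); print(mv(s,[.5976,.1258,.25]))
E
```

```text
t 1.15 p [0.4058 0.35   0.3413] F [-0.07  0.58  1.05] M [ 0.008 -0.061  0.004] open 0.002
[[-0.002  0.213  0.977]
 [-0.008  0.977 -0.213]
 [-1.    -0.008 -0.001]]
[ 1.8536247  -3.55021193  4.7023944 ]
```

Emit:
drive_tool(
  series=[
    [[0, -0.6, 0.79], [0, 0, 0]],
    [[0, -0.6, 0.79], [0, 0, 0]],
    [[0, -0.6, 0.79], [0, 0, 0]],
    [[0, -0.6, 0.79], [0, 0, 0]],
    [[0, -0.5, 0.65], [0, 0, 0]],
  ],
)

```text
time: 1.65
eef_pos: [0.5616, 0.1628, 0.3412]
tcp_rot: [0.073, 0.704, -0.079, 0.702]
contact_force: [0.0, 0.5, 0.6]
opening: -0.003
```

```bash
python3 - <<'E'
from h import *; from plant import ctrl
s=ctrl.get_state(); stat(s); print(mv(s,[.5976,.1258,.25]))
E
```

```text
t 1.65 p [0.5616 0.1628 0.3412] F [0.   0.5  0.61] M [-0.007 -0.035 -0.   ] open -0.003
[ 1.82745188 -0.55397067  0.86521396]
```

Emit:
drive_tool(
  series=[
    [[0, -0.55, 0.75], [0, 0, 0]],
    [[0.8, 0, 0], [0, 0, 0]],
    [[0.5, 0, 0], [0, 0, 0]],
    [[0, 0, 0], [0, 0, 0]],
    [[0, 0, 0], [0, 0, 0]],
  ],
)

```text
time: 2.15
eef_pos: [0.5967, 0.1189, 0.2738]
tcp_rot: [0.076, 0.703, -0.083, 0.702]
contact_force: [-0.8, -0.3, 0.9]
opening: 0.003
```

```bash
python3 - <<'E'
from h import *; from plant import ctrl
s=ctrl.get_state(); stat(s); print(mv(s,[.5976,.1258,.147]))
for n in ("wrist","top"):
    c=ctrl.read_camera(n); cv2.imwrite(f"pics/b_{n}.png",c["img"][:,:,::-1])
E
```

```text
t 2.15 p [0.5967 0.1189 0.2738] F [-0.76 -0.29  0.93] M [ 0.05  -0.001 -0.061] open 0.003
[ 2.53424666  0.1617614  -0.01079602]
```

View pics/b_wrist.png

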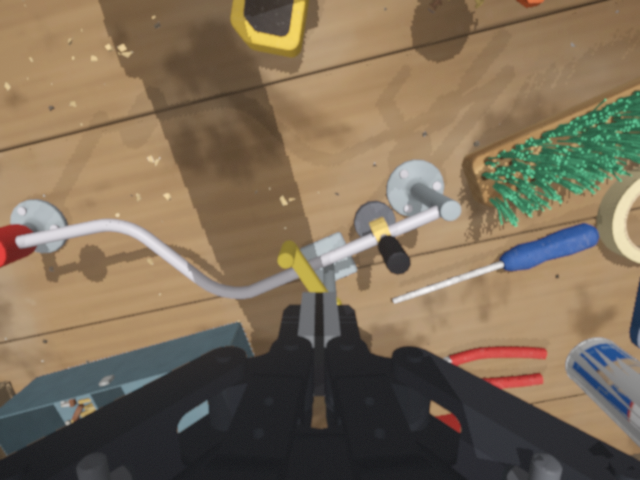

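The wrist view shows the closed fingers at (320,300), between the knob at (287,255) and the black grip at (395,257). That leaves room to go down between them.

Emit:
drive_tool(
  series=[
    [[0.7, 0.15, 0], [0, 0, 0]],
    [[0.7, 0, 0], [0, 0, 0]],
    [[0.7, 0, 0], [0, 0, 0]],
    [[0.4, 0, 0], [0, 0, 0]],
    [[0, 0, 0], [0, 0, 0]],
  ],
)

```text
time: 2.75
eef_pos: [0.6049, 0.1292, 0.159]
tcp_rot: [0.076, 0.695, -0.079, 0.71]
contact_force: [-0.2, -0.1, 0.2]
opening: -0.001
```

```bash
python3 - <<'E'
from h import *; from plant import ctrl
s=ctrl.get_state(); stat(s); print(mv(s,[.5976,.1258,.147]))
E
```

```text
t 2.75 p [0.6049 0.1292 0.159 ] F [-0.16 -0.08  0.22] M [-0.027  0.028  0.007] open -0.001
[ 0.23759664 -0.09818562 -0.13239885]
```

```bash
cat >> h.py <<'E'
def rotfix(s,yaw=None):
    R=Ro.from_quat(s["tcp_rot"]).as_matrix()
    y=R[:,1].copy();y[2]=0;y/=np.linalg.norm(y)
    if yaw is not None: y=np.array([np.cos(yaw),np.sin(yaw),0])
    x=np.array([0,0,-1.]); D=np.c_[x,y,np.cross(x,y)]
    return Ro.from_matrix(R.T@D).as_rotvec(degrees=True)
def plan(target,yaw=None):
    from plant import ctrl
    s=ctrl.get_state(); stat(s); print("shift",mv(s,target).round(3),"turn",rotfix(s,yaw).round(2), "yaw",np.degrees(np.arctan2(*Ro.from_quat(s["tcp_rot"]).as_matrix()[[1,0],1])).round(1))
E
python3 -c "
from h import *
plan([.6,.1258,.146])"
```

```text
t 2.75 p [0.6049 0.1292 0.159 ] F [-0.16 -0.08  0.22] M [-0.027  0.028  0.007] open -0.001
shift [ 0.259 -0.088 -0.086] turn [0.   1.25 0.15] yaw 77.4
```

Emit:
drive_tool(
  series=[
    [[0.26, -0.09, -0.09], [0, 1.2, 0]],
    [[0, 0, 0], [0, 0, 0]],
  ],
)

```text
time: 2.95
eef_pos: [0.601, 0.1264, 0.1488]
tcp_rot: [0.077, 0.701, -0.078, 0.704]
contact_force: [0.2, 0.3, 0.3]
opening: -0.002
```

```bash
python3 -c "
from h import *
plan([.6034,.0992,.146])"
```

```text
t 2.95 p [0.601  0.1264 0.1488] F [0.19 0.35 0.33] M [-0.035 -0.029  0.034] open -0.002
shift [ 0.057 -0.521  0.164] turn [0.   0.24 0.07] yaw 77.5
```

Emit:
drive_tool(
  series=[
    [[0.05, -0.18, 0.05], [0, 0, 0]],
    [[0, -0.18, 0.06], [0, 0, 0]],
    [[0, -0.18, 0.06], [0, 0, 0]],
    [[0, -0.15, 0.1], [0, 0, 0]],
    [[0, -0.15, 0.1], [0, 0, 0]],
  ],
)

```text
time: 3.45
eef_pos: [0.6131, 0.0793, 0.1515]
tcp_rot: [0.078, 0.698, -0.076, 0.707]
contact_force: [0.5, 2.5, -0.1]
opening: -0.002
```

```bash
python3 -c "
from h import *
plan([.6095,.0823,.147]); plan([.6203,.068,.147])"
```

```text
t 3.45 p [0.6131 0.0793 0.1515] F [ 0.49  2.49 -0.12] M [ 0.456 -0.097  0.079] open -0.002
shift [ 0.089  0.043 -0.084] turn [-0.    0.7  -0.19] yaw 77.5
t 3.45 p [0.6131 0.0793 0.1515] F [ 0.49  2.49 -0.12] M [ 0.456 -0.097  0.079] open -0.002
shift [ 0.092 -0.189  0.189] turn [-0.    0.7  -0.19] yaw 77.5
```

Emit:
drive_tool(
  series=[
    [[0.09, -0.1, 0.1], [0, 0.7, 0]],
    [[0, -0.09, 0.1], [0, 0, 0]],
    [[0, -0.07, 0.16], [0, 0, 0]],
    [[0, -0.07, 0.16], [0, 0, 0]],
    [[0, -0.02, 0.16], [0, 0, 0]],
  ],
)

```text
time: 3.95
eef_pos: [0.6442, 0.0511, 0.1464]
tcp_rot: [0.079, 0.704, -0.077, 0.702]
contact_force: [-1.2, 0.4, 0.8]
opening: 0.0
```

```bash
python3 - <<'E'
from h import *
plan([.6519,.0519,.147]); plan([.6698,.0515,.147])
from plant import ctrl
c=ctrl.read_camera("top"); cv2.imwrite("pics/c_top.png",cv2.resize(c["img"][150:280,225:495,::-1],None,fx=2.9,fy=2.9))
E
```

```text
t 3.95 p [0.6442 0.0511 0.1464] F [-1.2   0.43  0.78] M [ 0.212  0.201 -0.02 ] open 0.0
shift [-0.013  0.05   0.146] turn [ 0.   -0.21 -0.14] yaw 77.4
t 3.95 p [0.6442 0.0511 0.1464] F [-1.2   0.43  0.78] M [ 0.212  0.201 -0.02 ] open 0.0
shift [-0.014  0.12   0.497] turn [ 0.   -0.21 -0.14] yaw 77.4
```

View pics/c_top.png

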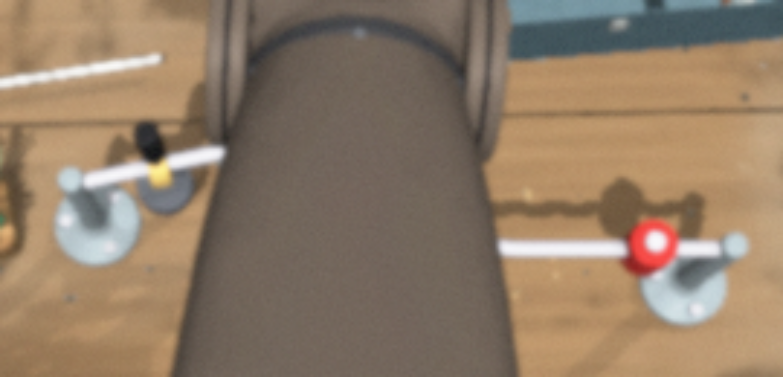

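The arm hides the keeper from above, but the force shows the finger is still on the knob. I'll continue round the arc.

Emit:
drive_tool(
  series=[
    [[0, 0.03, 0.16], [0, 0, 0]],
    [[0, 0.03, 0.16], [0, 0, 0]],
    [[0, 0.05, 0.16], [0, 0, 0]],
    [[0, 0, 0], [0, 0, 0]],
  ],
)

```text
time: 4.4
eef_pos: [0.6725, 0.0508, 0.1462]
tcp_rot: [0.078, 0.704, -0.077, 0.702]
contact_force: [0.5, -0.0, -0.1]
opening: 0.003
```

```bash
python3 - <<'E'
from h import *
plan([.6698,.0525,.147])
from plant import ctrl
for n in("scene","wrist"):
    c=ctrl.read_camera(n); cv2.imwrite(f"pics/d_{n}.png",c["img"][:,:,::-1])
E
```

```text
t 4.4 p [0.6725 0.0508 0.1462] F [ 0.47 -0.02 -0.13] M [ 0.022  0.009 -0.02 ] open 0.003
shift [-0.016  0.021 -0.06 ] turn [ 0.   -0.14 -0.09] yaw 77.4
```

View pics/d_scene.png

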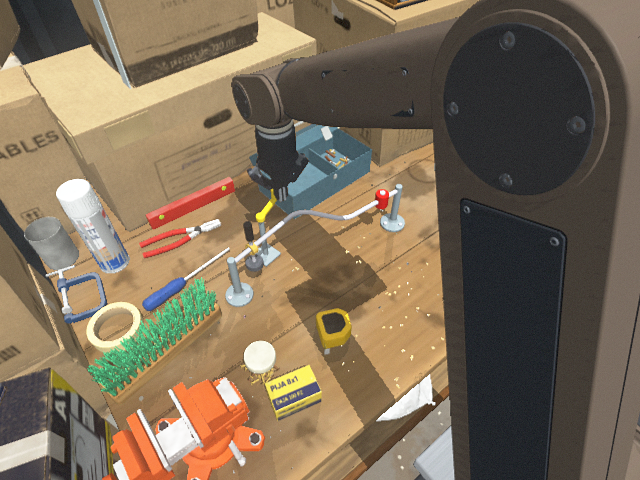

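View pics/d_wrist.png

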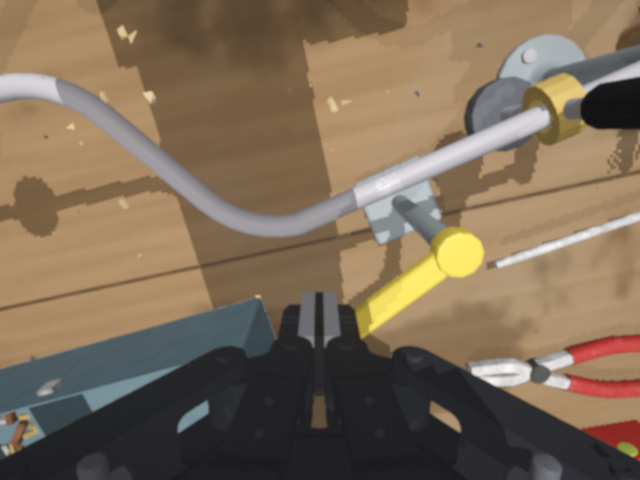

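Scene and wrist views show the keeper swung to the far side of the rail. In the wrist view the hinge is at (460,252) and the arm runs to about (362,318). Next I'll compute the angle.

```bash
python3 - <<'E'
from h import *
from plant import ctrl
c=ctrl.read_camera("wrist"); np.savez("d_wrist.npz",**c)
P=onplane(c,[(460,252),(372,305),(372,325)],.129)[:,:2]; print(P.round(4))
v=P[1:].mean(0)-P[0]; a=np.arctan2(v@d,-v@l); print("theta",a)
# rod in wrist view, first leg midline pixels
print(onplane(c,[(450,153),(262,225),(100,112),(20,86)],.11)[:,:2].round(4))
E
```

```text
[[0.6612 0.1138]
 [0.6768 0.0743]
 [0.6862 0.0726]]
theta 1.8379832526948954
[[ 0.6232  0.1207]
 [ 0.6364  0.0336]
 [ 0.5749 -0.0198]
 [ 0.5583 -0.048 ]]
```

Emit:
drive_tool(
  series=[
    [[0, 0.0, -0.2], [0, 0, 0]],
    [[-0.7, 0, -0.1], [0, 0, 0]],
    [[-0.9, 0, 0], [0, 0, 0]],
    [[-0.3, 0.5, -0.4], [0, 0, 0]],
    [[0, 0.6, -0.3], [0, 0, 0]],
  ],
  grip=1,
)

```text
time: 5.05
eef_pos: [0.6309, 0.1137, 0.2429]
tcp_rot: [0.08, 0.705, -0.079, 0.7]
contact_force: [0.6, 0.7, -0.3]
opening: 0.843
```

```bash
python3 - <<'E'
from h import *
plan([.613,.163,.25])
E
```

```text
t 5.05 p [0.6309 0.1137 0.2429] F [ 0.6   0.74 -0.28] M [-0.007 -0.007 -0.015] open 0.843
shift [-0.138  0.882 -0.57 ] turn [ 0.   -0.38 -0.03] yaw 77.1
```

Emit:
drive_tool(
  series=[
    [[0, 0.45, -0.28], [0, 0, 0]],
    [[0, 0.45, -0.28], [0, 0, 0]],
    [[0, 0, 0], [0, 0, 0]],
  ],
)

```text
time: 5.35
eef_pos: [0.6102, 0.1687, 0.2462]
tcp_rot: [0.079, 0.703, -0.077, 0.702]
contact_force: [0.1, 0.2, -0.1]
opening: 1.004
```

```bash
python3 - <<'E'
from h import *
plan([.613,.163,.25])
from plant import ctrl
for n in("scene","wrist"):
    c=ctrl.read_camera(n); cv2.imwrite(f"pics/e_{n}.png",c["img"][:,:,::-1]); np.savez(f"e_{n}.npz",**c)
a=cv2.imread("pics/e_scene.png")[175:315,215:415]
cv2.imwrite("pics/e_zscene.png",cv2.resize(a,None,fx=4,fy=4,interpolation=cv2.INTER_CUBIC))
E
```

```text
t 5.35 p [0.6102 0.1687 0.2462] F [ 0.12  0.21 -0.08] M [-0.033 -0.008  0.019] open 1.004
shift [-0.076 -0.099  0.08 ] turn [ 0.   -0.13 -0.17] yaw 77.3
```

View pics/e_zscene.png

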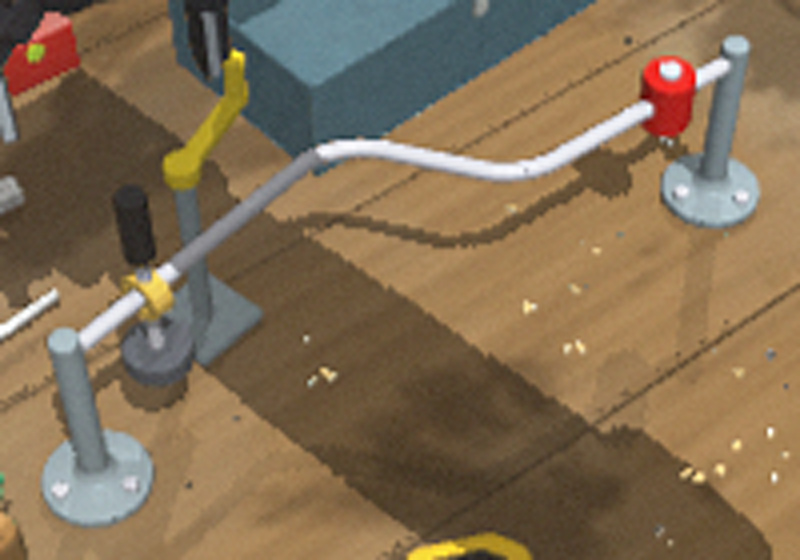

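View pics/e_wrist.png

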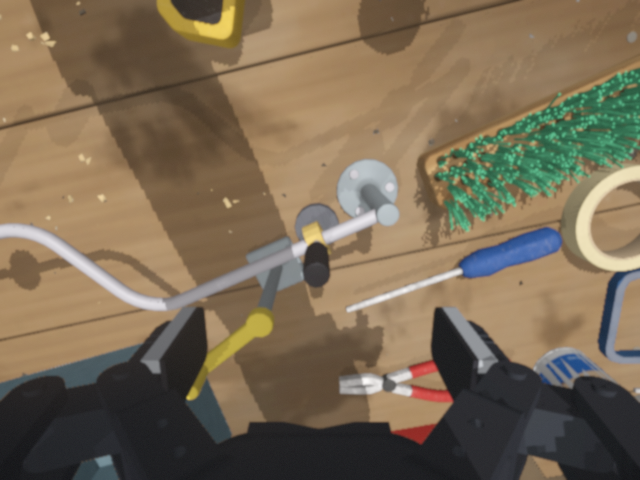

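```bash
python3 - <<'E'
from h import *
W=dict(np.load("e_wrist.npz"));S=dict(np.load("e_scene.npz"))
print(onplane(W,[(317,274)],.179), tri(W,(317,274),S,(247.8,223.5)))
print("knob",tri(W,(196,393),S,(273.8,189)))
plan([.613,.162,.165])
E
```

```text
[[0.61556304 0.16662571 0.179     ]] (array([0.61379113, 0.16515843, 0.18075914]), np.float64(0.0038982608641770036))
knob (array([0.70735207, 0.04782364, 0.13264856]), np.float64(0.007018171648505811))
t 5.45 p [0.6113 0.1663 0.246 ] F [-0.36 -1.23  0.5 ] M [-0.048 -0.002 -0.004] open 1.0
shift [ 1.62  -0.08   0.056] turn [ 0.  -0.1 -0.1] yaw 77.2
```

Emit:
drive_tool(
  series=[
    [[0.5, -0.05, 0.05], [0, 0, 0]],
    [[0.5, 0, 0], [0, 0, 0]],
    [[0.4, 0, 0], [0, 0, 0]],
    [[0.2, 0, 0], [0, 0, 0]],
    [[0, 0, 0], [0, 0, 0]],
  ],
)

```text
time: 5.95
eef_pos: [0.6146, 0.158, 0.1648]
tcp_rot: [0.081, 0.702, -0.081, 0.703]
contact_force: [-0.4, -0.0, 0.0]
opening: 1.0
```

```bash
python3 - <<'E'
from h import *
plan([.6145,.164,.152])
E
```

```text
t 5.95 p [0.6146 0.158  0.1648] F [-0.38 -0.05  0.01] M [0.011 0.012 0.071] open 1.0
shift [ 0.255  0.116 -0.03 ] turn [-0.    0.15 -0.04] yaw 76.9
```

Emit:
drive_tool(
  series=[
    [[0.25, 0.12, -0.03], [0, 0, 0]],
    [[0, 0, 0], [0, 0, 0]],
    [[0, 0, 0], [0, 0, 0]],
  ],
)

```text
time: 6.25
eef_pos: [0.616, 0.1637, 0.1534]
tcp_rot: [0.082, 0.7, -0.081, 0.704]
contact_force: [-1.0, 0.5, -0.6]
opening: 0.995
```

```bash
python3 - <<'E'
from h import *
plan([.6145,.164,.152])
from plant import ctrl
c=ctrl.read_camera("wrist"); cv2.imwrite("pics/f_wrist.png",c["img"][:,:,::-1])
E
```

```text
t 6.25 p [0.616  0.1637 0.1534] F [-1.03  0.46 -0.57] M [0.022 0.058 0.018] open 0.995
shift [ 0.027 -0.001 -0.032] turn [-0.    0.33 -0.09] yaw 76.8
```

View pics/f_wrist.png

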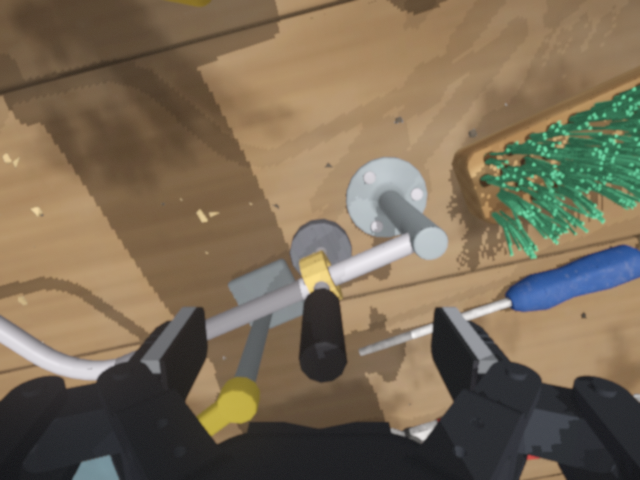

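The wrist view shows the grip at (322,340), centred between the open pads at (190,340) and (455,340). I'll close in two stages.

Emit:
drive_tool(
  series=[
    [[0.02, 0, -0.03], [0, 0.3, 0]],
    [[0, 0, 0], [0, 0, 0]],
    [[0, 0, 0], [0, 0, 0]],
    [[0, 0, 0], [0, 0, 0]],
    [[0, 0, 0], [0, 0, 0]],
  ],
  grip=-0.5,
  newtons=20,
)

```text
time: 6.8
eef_pos: [0.6153, 0.1645, 0.1545]
tcp_rot: [0.082, 0.701, -0.08, 0.704]
contact_force: [0.4, 0.8, 0.8]
opening: 0.249
```

Emit:
drive_tool(
  series=[
    [[0, 0, 0], [0, 0, 0]],
    [[0, 0, 0], [0, 0, 0]],
  ],
)

```text
time: 7.0
eef_pos: [0.6154, 0.1645, 0.1546]
tcp_rot: [0.082, 0.701, -0.08, 0.704]
contact_force: [0.1, -0.3, 0.2]
opening: 0.25
```

Emit:
drive_tool(
  series=[
    [[0, 0, 0], [0, 0, 0]],
    [[0, 0, 0], [0, 0, 0]],
    [[0, 0, 0], [0, 0, 0]],
    [[0, 0, 0], [0, 0, 0]],
  ],
  grip=-0.8,
)

```text
time: 7.4
eef_pos: [0.6154, 0.1645, 0.1547]
tcp_rot: [0.082, 0.701, -0.08, 0.704]
contact_force: [-0.3, -0.2, 0.3]
opening: 0.179
```

```bash
python3 - <<'E'
from h import *
plan([.616,.164,.152])
E
```

```text
t 7.4 p [0.6154 0.1645 0.1547] F [-0.33 -0.19  0.34] M [-0.003  0.018 -0.007] open 0.179
shift [ 0.055 -0.007  0.014] turn [-0.    0.2  -0.17] yaw 76.8
```

```bash
cat > path.py <<'E'
from h import *
from scipy.interpolate import splprep,splev
T=dict(np.load("a_top.npz"))
f=6; im=cv2.resize(T["img"][170:260,240:480],None,fx=f,fy=f,interpolation=cv2.INTER_CUBIC)
hsv=cv2.cvtColor(im,cv2.COLOR_RGB2HSV).astype(int); m=((hsv[...,1]<75)&(hsv[...,2]>170)).astype(np.uint8)
R=np.load("rodtop.npy"); 
pts=[]
for u,v0,n in R[:,:3]:
    if 296<u<318: continue
    i=int((u-240+.5)*f); j0=(v0-170+.5)*f
    r=np.where(m[:,i])[0]; runs=np.split(r,np.where(np.diff(r)>1)[0]+1)
    q=min(runs,key=lambda q:abs(q.mean()-j0))
    pts.append((u,(q[0]+q[-1]+1)/2/f+170-.5,len(q)/f))
P=np.array(pts); X=onplane(T,P[:,:2],.11)[:,:2]
# only keep plausible first leg away from bases
k=((P[:,0]>318)&(P[:,0]<441))|((P[:,0]>=283)&(P[:,0]<=295))|(P[:,0]<263)|((P[:,0]>460))
for p,x in list(zip(P[k],X[k])): 
    if int(p[0])%4==0 or p[0]<297: print(p.round(1),x.round(4))
np.save("rod.npy",X[k])
E
python3 path.py
```

```text
[258.  210.7   6.7] [0.6088 0.2031]
[259.  210.7   6.3] [0.6087 0.2013]
[260.  210.7   6. ] [0.6087 0.1995]
[261.  210.5   5.7] [0.609  0.1977]
[262.  210.3   5.3] [0.6092 0.1959]
[283.  205.6   4.8] [0.6174 0.158 ]
[284.  205.3   5. ] [0.6178 0.1562]
[285.  205.2   5.3] [0.6181 0.1544]
[286.  205.    5.3] [0.6184 0.1526]
[287.  204.8   5.3] [0.6186 0.1508]
[288.  204.6   5.2] [0.6191 0.1489]
[289.  204.4   5.2] [0.6193 0.1471]
[290.  204.2   5.3] [0.6198 0.1453]
[291.  204.    5.3] [0.6201 0.1435]
[292.  203.8   5.3] [0.6203 0.1417]
[293.  203.5   5.3] [0.6209 0.1399]
[294.  203.2   5.5] [0.6214 0.1381]
[295.  203.1   5.5] [0.6216 0.1362]
[320.  196.7   6. ] [0.6328 0.0907]
[324.  196.7   5. ] [0.6327 0.0835]
[328.  196.1   5.2] [0.6336 0.0762]
[332.  195.3   6.3] [0.6349 0.0689]
[336.  194.7   6.3] [0.636  0.0615]
[340.  193.8   6.3] [0.6375 0.0542]
[344.  193.2   6.5] [0.6384 0.0469]
[348.  193.6   6.5] [0.6376 0.0397]
[352.  194.7   6.7] [0.6354 0.0324]
[356.  196.2   8. ] [0.6324 0.0253]
[360.  198.8   9.7] [0.6272 0.0182]
[364.  202.7  10.7] [0.6198 0.0112]
[368.  207.7  12. ] [0.6103 0.0043]
[372.  213.1  11.2] [ 0.6    -0.0025]
[376.  218.1  11.2] [ 0.5905 -0.0094]
[380.  223.1  11.2] [ 0.5811 -0.0161]
[384.  227.1  10.2] [ 0.5736 -0.023 ]
[388.  230.7   9. ] [ 0.5669 -0.0298]
[392. 233.   8.] [ 0.5624 -0.0368]
[396.  234.4   7.5] [ 0.5597 -0.0438]
[400.  235.3   7. ] [ 0.5579 -0.0508]
[404.  235.4   7.2] [ 0.5576 -0.058 ]
[408.  235.4   7.2] [ 0.5574 -0.0651]
[412.  235.4   7.2] [ 0.5573 -0.0723]
[416.  235.3   7. ] [ 0.5573 -0.0794]
[420.  235.3   7. ] [ 0.5571 -0.0866]
[424.  235.4   7.2] [ 0.5568 -0.0937]
[428.  235.3   7. ] [ 0.5568 -0.1008]
[432.  235.3   7.3] [ 0.5567 -0.108 ]
[436.  235.6   6.8] [ 0.5561 -0.1151]
[440.  235.8   3. ] [ 0.5555 -0.1222]
[464.  235.3   5.3] [ 0.5555 -0.1651]
[468.  234.9   6.2] [ 0.5561 -0.1723]
```

```bash
cat > nxt.py <<'E'
from h import *
from plant import ctrl
from scipy.interpolate import make_smoothing_spline
import sys
X=np.load("rod.npy"); X=X[(X[:,1]<.16)&(X[:,1]>-.118)]; X=X[~((X[:,1]>.066)&(X[:,1]<.1))]
yl=np.arange(.2,.066,-.004); X=np.r_[X,np.c_[.6174+.194*(.158-yl),yl]]; 
yl=np.arange(-.118,-.14,-.003); X=np.r_[X,np.c_[.5567-.018*(-.108-yl)*1,yl]]
X=X[np.argsort(X[:,1])]; X=X[np.r_[True,np.diff(X[:,1])>1e-5]]
sp=make_smoothing_spline(X[:,1],X[:,0],lam=1e-9)
y=np.linspace(.2,-.14,3401); C=np.c_[sp(y),y]; S=np.r_[0,np.cumsum(np.linalg.norm(np.diff(C,axis=0),axis=1))]
def run(o=(-.0007,0),z=.157,step=.01,n=5,yaw=76.8):
    s=ctrl.get_state(); stat(s); p=s["eef_pos"][:2]-o
    i=np.argmin(np.linalg.norm(C-p,axis=1)); t=np.gradient(C,axis=0)[i]; t/=np.linalg.norm(t); nl=np.array([-t[1],t[0]])
    print("s",S[i].round(4),"lateral(left+) mm",(1e3*(p-C[i])@nl).round(2),"tangent",t.round(3),"F tan/left/z",(s["contact_force"][:2]@t).round(2),(s["contact_force"][:2]@nl).round(2),s["contact_force"][2].round(2),"remain to stop",(np.interp(.1153,-y,S)-S[i]).round(4))
    R=Ro.from_quat(s["tcp_rot"]).as_matrix(); prev=s["eef_pos"]
    for k in range(1,n+1):
        q=np.array([np.interp(S[i]+k*step,S,C[:,j]) for j in (0,1)])+o; q=np.r_[q,z]
        print("row",(R.T@(q-prev)/.05).round(3),q.round(4)); prev=q
    print("turn",rotfix(s,np.radians(yaw)).round(2))
if __name__=="__main__": run(**eval("dict(%s)"%(sys.argv[1] if len(sys.argv)>1 else "")))
E
python3 - <<'E'
from nxt import *
X=np.load("rod.npy"); 
print("spline resid mm",np.abs(1e3*(sp(X[:,1])-X[:,0]))[(X[:,1]<.16)&(X[:,1]>-.118)].max())
for yy in np.arange(.17,-.13,-.02): print(yy.round(3),sp(yy).round(4),end=" | ")
print(); run()
E
```

```text
spline resid mm 5.1311794718387205
0.17 0.6151 | 0.15 0.6188 | 0.13 0.6228 | 0.11 0.6267 | 0.09 0.6306 | 0.07 0.6345 | 0.05 0.6385 | 0.03 0.6345 | 0.01 0.6187 | -0.01 0.5899 | -0.03 0.5667 | -0.05 0.558 | -0.07 0.5573 | -0.09 0.557 | -0.11 0.5567 | -0.13 0.5563 | 
t 7.4 p [0.6154 0.1645 0.1547] F [-0.33 -0.19  0.34] M [-0.003  0.018 -0.007] open 0.179
s 0.0362 lateral(left+) mm -0.05 tangent [ 0.19  -0.982] F tan/left/z 0.13 -0.36 0.34 remain to stop 0.3164
row [-0.045 -0.182  0.083] [0.6173 0.1547 0.157 ]
row [-0.    -0.183  0.08 ] [0.6192 0.1449 0.157 ]
row [-0.    -0.182  0.083] [0.6212 0.1351 0.157 ]
row [-0.    -0.183  0.082] [0.6231 0.1252 0.157 ]
row [-0.    -0.182  0.082] [0.625  0.1154 0.157 ]
turn [ 0.03  0.2  -0.17]
```

Emit:
drive_tool(
  series=[
    [[-0.045, 0, 0], [0, 0.2, -0.1]],
    [[0, 0, 0], [0, 0, 0]],
  ],
)

```text
time: 7.6
eef_pos: [0.6146, 0.1644, 0.1559]
tcp_rot: [0.081, 0.703, -0.081, 0.702]
contact_force: [0.5, -0.0, -2.2]
opening: 0.18
```

```bash
python3 - <<'E'
from nxt import *
Y=np.load("rod.npy"); r=1e3*(sp(Y[:,1])-Y[:,0]); k=(Y[:,1]<.066)&(Y[:,1]>-.115); print(np.abs(r[k]).max()); run()
E
```

```text
0.2663537339420152
t 7.6 p [0.6146 0.1644 0.1559] F [ 0.46 -0.   -2.18] M [-0.014 -0.032 -0.047] open 0.18
s 0.0361 lateral(left+) mm -0.83 tangent [ 0.19  -0.982] F tan/left/z 0.09 0.45 -2.18 remain to stop 0.3165
row [-0.022 -0.175  0.097] [0.6173 0.1548 0.157 ]
row [-0.    -0.183  0.08 ] [0.6192 0.145  0.157 ]
row [-0.    -0.182  0.083] [0.6211 0.1352 0.157 ]
row [-0.    -0.183  0.082] [0.623  0.1253 0.157 ]
row [-0.    -0.182  0.082] [0.6249 0.1155 0.157 ]
turn [ 0.03 -0.14 -0.01]
```

Emit:
drive_tool(
  series=[
    [[-0.02, -0.17, 0.09], [0, 0, 0]],
    [[0, -0.18, 0.08], [0, 0, 0]],
    [[0, -0.18, 0.08], [0, 0, 0]],
  ],
)

```text
time: 7.9
eef_pos: [0.6202, 0.1347, 0.1556]
tcp_rot: [0.08, 0.704, -0.08, 0.701]
contact_force: [0.9, 0.6, -1.8]
opening: 0.183
```

```bash
python3 nxt.py
```

```text
t 7.9 p [0.6202 0.1347 0.1556] F [ 0.87  0.57 -1.8 ] M [ 0.081 -0.08  -0.005] open 0.183
s 0.0663 lateral(left+) mm -0.99 tangent [ 0.181 -0.984] F tan/left/z -0.41 0.96 -1.8 remain to stop 0.2862
row [-0.029 -0.175  0.1  ] [0.6231 0.1251 0.157 ]
row [-0.    -0.183  0.081] [0.625  0.1153 0.157 ]
row [-0.    -0.183  0.081] [0.6269 0.1054 0.157 ]
row [-0.    -0.183  0.081] [0.6288 0.0956 0.157 ]
row [-0.    -0.183  0.081] [0.6307 0.0858 0.157 ]
turn [ 0.14 -0.26  0.02]
```

Emit:
drive_tool(
  series=[
    [[-0.03, -0.17, 0.1], [0, -0.2, 0]],
    [[0, -0.18, 0.085], [0, 0, 0]],
    [[0, -0.18, 0.08], [0, 0, 0]],
    [[0, -0.18, 0.08], [0, 0, 0]],
  ],
)

```text
time: 8.3
eef_pos: [0.6297, 0.0912, 0.1569]
tcp_rot: [0.081, 0.703, -0.081, 0.702]
contact_force: [0.8, -0.1, -2.2]
opening: 0.182
```

```bash
python3 nxt.py
```

```text
t 8.3 p [0.6297 0.0912 0.1569] F [ 0.82 -0.06 -2.18] M [ 0.012  0.054 -0.014] open 0.182
s 0.1108 lateral(left+) mm 0.04 tangent [ 0.19  -0.982] F tan/left/z 0.22 0.79 -2.18 remain to stop 0.2417
row [-0.002 -0.184  0.081] [0.6316 0.0814 0.157 ]
row [ 0.    -0.182  0.082] [0.6335 0.0716 0.157 ]
row [ 0.    -0.184  0.077] [0.6351 0.0617 0.157 ]
row [ 0.    -0.177  0.091] [0.6376 0.0521 0.157 ]
row [ 0.    -0.194  0.044] [0.6375 0.0421 0.157 ]
turn [ 0.04 -0.07  0.07]
```

Emit:
drive_tool(
  series=[
    [[0, -0.17, 0.08], [0, 0, 0]],
    [[0, -0.17, 0.08], [0, 0, 0]],
    [[0, -0.17, 0.08], [0, 0, 0]],
    [[0, 0, 0], [0, 0, 0]],
  ],
)

```text
time: 8.7
eef_pos: [0.6364, 0.0593, 0.1569]
tcp_rot: [0.081, 0.703, -0.082, 0.702]
contact_force: [0.6, -0.0, -3.8]
opening: 0.18
```

```bash
python3 nxt.py step=.007; python3 - <<'E'
from h import *
from plant import ctrl
c=ctrl.read_camera("wrist"); cv2.imwrite("pics/g_wrist.png",c["img"][:,:,::-1])
E
```

```text
t 8.7 p [0.6364 0.0593 0.1569] F [ 0.55 -0.04 -3.83] M [-0.022 -0.057 -0.015] open 0.18
s 0.1434 lateral(left+) mm 0.95 tangent [ 0.154 -0.988] F tan/left/z 0.12 0.54 -3.83 remain to stop 0.2092
row [-0.001 -0.128  0.052] [0.6374 0.0525 0.157 ]
row [ 0.    -0.134  0.037] [0.6377 0.0455 0.157 ]
row [ 0.    -0.139  0.013] [0.6367 0.0386 0.157 ]
row [ 0.    -0.139 -0.012] [0.6346 0.032  0.157 ]
row [ 0.    -0.138 -0.025] [0.6318 0.0256 0.157 ]
turn [-0.07 -0.05  0.09]
```

View pics/g_wrist.png

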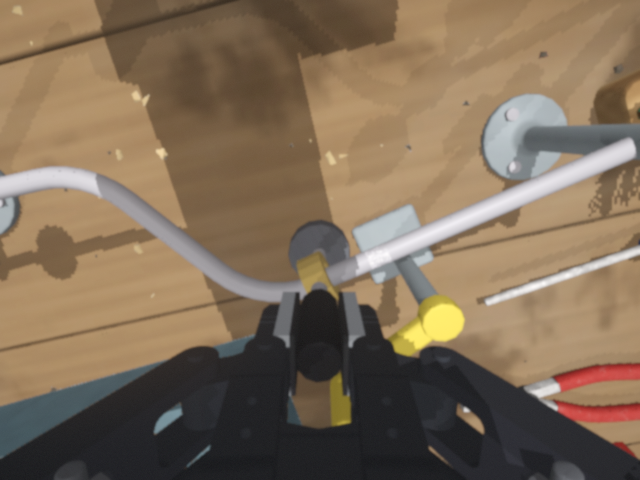

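The ring sits on the rod at the first bend at about (318,270), and the keeper is clear at (440,318). The forces are small. I'll go round the bend with shorter steps, slightly lower.

Emit:
drive_tool(
  series=[
    [[0.015, -0.13, 0.05], [0, 0, 0]],
    [[0, -0.13, 0.035], [0, 0, 0]],
    [[0, -0.14, 0.01], [0, 0, 0]],
  ],
)

```text
time: 9.05
eef_pos: [0.6372, 0.0401, 0.1566]
tcp_rot: [0.082, 0.702, -0.081, 0.703]
contact_force: [1.6, 0.1, -1.4]
opening: 0.183
```

```bash
python3 nxt.py step=.007,z=.1562
```

```text
t 9.05 p [0.6372 0.0401 0.1566] F [ 1.59  0.1  -1.44] M [ 0.044 -0.118  0.005] open 0.183
s 0.1628 lateral(left+) mm 0.11 tangent [-0.23  -0.973] F tan/left/z -0.46 1.52 -1.44 remain to stop 0.1898
row [ 0.007 -0.139 -0.009] [0.6352 0.0335 0.1562]
row [-0.    -0.138 -0.023] [0.6325 0.027  0.1562]
row [-0.    -0.134 -0.04 ] [0.629  0.021  0.1562]
row [-0.    -0.121 -0.07 ] [0.6242 0.0158 0.1562]
row [-0.    -0.116 -0.078] [0.6191 0.0111 0.1562]
turn [ 0.04  0.08 -0.1 ]
```

Emit:
drive_tool(
  series=[
    [[0, -0.14, -0.01], [0, 0, 0]],
    [[0, -0.135, -0.025], [0, 0, 0]],
    [[0, -0.13, -0.045], [0, 0, 0]],
  ],
)

```text
time: 9.35
eef_pos: [0.6279, 0.0193, 0.1566]
tcp_rot: [0.081, 0.702, -0.081, 0.703]
contact_force: [0.1, 0.5, -2.1]
opening: 0.176
```

```bash
python3 nxt.py step=.007,z=.1562
```

```text
t 9.35 p [0.6279 0.0193 0.1566] F [ 0.08  0.49 -2.1 ] M [ 0.01   0.044 -0.011] open 0.176
s 0.1858 lateral(left+) mm 0.14 tangent [-0.673 -0.74 ] F tan/left/z -0.42 -0.27 -2.1 remain to stop 0.1668
row [ 0.007 -0.118 -0.077] [0.6228 0.0145 0.1562]
row [-0.    -0.116 -0.078] [0.6177 0.0097 0.1562]
row [-0.    -0.103 -0.094] [0.6119 0.0057 0.1562]
row [-0.    -0.101 -0.096] [0.6061 0.0019 0.1562]
row [-0.    -0.103 -0.095] [ 0.6003 -0.002   0.1562]
turn [ 0.08  0.04 -0.02]
```

Emit:
drive_tool(
  series=[
    [[0, -0.12, -0.075], [0, 0, 0]],
    [[0, -0.115, -0.08], [0, 0, 0]],
    [[0, -0.1, -0.095], [0, 0, 0]],
  ],
)

```text
time: 9.65
eef_pos: [0.6099, 0.0041, 0.1562]
tcp_rot: [0.081, 0.703, -0.081, 0.702]
contact_force: [0.3, -0.4, -2.0]
opening: 0.178
```

```bash
python3 nxt.py step=.007,z=.1562
```

```text
t 9.65 p [0.6099 0.0041 0.1562] F [ 0.29 -0.4  -2.03] M [ 0.025  0.028 -0.043] open 0.178
s 0.2093 lateral(left+) mm 0.32 tangent [-0.843 -0.538] F tan/left/z -0.03 0.49 -2.03 remain to stop 0.1432
row [-0.001 -0.099 -0.098] [6.040e-01 4.000e-04 1.562e-01]
row [ 0.    -0.102 -0.096] [ 0.5981 -0.0034  0.1562]
row [ 0.    -0.106 -0.091] [ 0.5925 -0.0076  0.1562]
row [ 0.    -0.107 -0.09 ] [ 0.5869 -0.0118  0.1562]
row [ 0.    -0.104 -0.094] [ 0.5812 -0.0158  0.1562]
turn [ 0.05 -0.06  0.02]
```

Tracking is smooth, so I'll carry on through the middle leg.

Emit:
drive_tool(
  series=[
    [[0, -0.1, -0.097], [0, 0, 0]],
    [[0, -0.102, -0.096], [0, 0, 0]],
    [[0, -0.105, -0.092], [0, 0, 0]],
    [[0, -0.105, -0.09], [0, 0, 0]],
  ],
)

```text
time: 10.05
eef_pos: [0.5843, -0.0128, 0.1561]
tcp_rot: [0.081, 0.703, -0.081, 0.702]
contact_force: [0.2, -0.0, -0.9]
opening: 0.179
```

```bash
python3 nxt.py step=.007,z=.1562
```

```text
t 10.05 p [ 0.5843 -0.0128  0.1561] F [ 0.22 -0.04 -0.94] M [-0.01   0.004  0.019] open 0.179
s 0.2401 lateral(left+) mm -0.65 tangent [-0.827 -0.561] F tan/left/z -0.16 0.16 -0.94 remain to stop 0.1124
row [-0.001 -0.117 -0.08 ] [ 0.579  -0.0176  0.1562]
row [ 0.    -0.113 -0.082] [ 0.5738 -0.0222  0.1562]
row [ 0.    -0.115 -0.08 ] [ 0.5685 -0.0269  0.1562]
row [ 0.    -0.128 -0.056] [ 0.5644 -0.0325  0.1562]
row [ 0.    -0.134 -0.04 ] [ 0.5609 -0.0385  0.1562]
turn [ 0.07 -0.1   0.02]
```

Emit:
drive_tool(
  series=[
    [[-0.008, -0.115, -0.08], [0, 0, 0]],
    [[0, -0.113, -0.082], [0, 0, 0]],
    [[0, -0.115, -0.078], [0, 0, 0]],
  ],
)

```text
time: 10.35
eef_pos: [0.5672, -0.0279, 0.1568]
tcp_rot: [0.081, 0.703, -0.081, 0.702]
contact_force: [-0.1, -0.3, -2.6]
opening: 0.182
```

```bash
python3 nxt.py step=.007,z=.1565
```

```text
t 10.35 p [ 0.5672 -0.0279  0.1568] F [-0.08 -0.25 -2.61] M [ 0.002  0.009 -0.004] open 0.182
s 0.2628 lateral(left+) mm -0.34 tangent [-0.64  -0.769] F tan/left/z 0.25 0.1 -2.61 remain to stop 0.0898
row [ 0.005 -0.134 -0.045] [ 0.5635 -0.0339  0.1565]
row [ 0.    -0.135 -0.035] [ 0.5602 -0.04    0.1565]
row [ 0.    -0.14  -0.011] [ 0.5581 -0.0467  0.1565]
row [ 0.    -0.139  0.01 ] [ 0.5571 -0.0536  0.1565]
row [ 0.    -0.137  0.029] [ 0.5569 -0.0606  0.1565]
turn [ 0.08 -0.08  0.02]
```

Emit:
drive_tool(
  series=[
    [[0.005, -0.13, -0.048], [0, 0, 0]],
    [[0, -0.135, -0.035], [0, 0, 0]],
    [[0, -0.14, -0.012], [0, 0, 0]],
    [[0, -0.139, 0.01], [0, 0, 0]],
  ],
)

```text
time: 10.75
eef_pos: [0.5556, -0.0555, 0.1567]
tcp_rot: [0.081, 0.703, -0.081, 0.702]
contact_force: [-0.5, 0.2, -1.5]
opening: 0.178
```

```bash
python3 nxt.py step=.008,z=.1565
```

```text
t 10.75 p [ 0.5556 -0.0555  0.1567] F [-0.47  0.17 -1.46] M [ 0.015 -0.007  0.053] open 0.178
s 0.2927 lateral(left+) mm -1.5 tangent [ 0.005 -1.   ] F tan/left/z -0.18 -0.47 -1.46 remain to stop 0.0599
row [ 0.004 -0.151  0.06 ] [ 0.5568 -0.0635  0.1565]
row [ 0.    -0.157  0.031] [ 0.5566 -0.0715  0.1565]
row [ 0.    -0.156  0.036] [ 0.5565 -0.0795  0.1565]
row [ 0.    -0.156  0.034] [ 0.5564 -0.0875  0.1565]
row [ 0.    -0.157  0.031] [ 0.5561 -0.0955  0.1565]
turn [ 0.09 -0.06  0.03]
```

Emit:
drive_tool(
  series=[
    [[0, -0.15, 0.055], [0, 0, 0]],
    [[0, -0.155, 0.035], [0, 0, 0]],
    [[0, -0.155, 0.035], [0, 0, 0]],
    [[0, -0.155, 0.033], [0, 0, 0]],
    [[0, 0, 0], [0, 0, 0]],
  ],
)

```text
time: 11.25
eef_pos: [0.5568, -0.0916, 0.1568]
tcp_rot: [0.081, 0.703, -0.082, 0.702]
contact_force: [-0.3, 0.0, -2.2]
opening: 0.181
```

```bash
python3 nxt.py step=.004,z=.156; python3 - <<'E'
from h import *
from plant import ctrl
for n in("scene","wrist"):
    c=ctrl.read_camera(n); cv2.imwrite(f"pics/h_{n}.png",c["img"][:,:,::-1]); np.savez(f"h_{n}.npz",**c)
a=cv2.imread("pics/h_scene.png")[150:290,260:460]
cv2.imwrite("pics/h_zscene.png",cv2.resize(a,None,fx=4,fy=4,interpolation=cv2.INTER_CUBIC))
E
```

```text
t 11.25 p [ 0.5568 -0.0916  0.1568] F [-0.26  0.02 -2.19] M [ 0.027 -0.022  0.013] open 0.181
s 0.3288 lateral(left+) mm 0.56 tangent [-0.069 -0.998] F tan/left/z -0.0 -0.26 -2.19 remain to stop 0.0237
row [ 0.016 -0.08   0.005] [ 0.5561 -0.0956  0.156 ]
row [ 0.    -0.078  0.019] [ 0.5562 -0.0996  0.156 ]
row [ 0.    -0.078  0.017] [ 0.5561 -0.1036  0.156 ]
row [ 0.    -0.078  0.017] [ 0.556  -0.1076  0.156 ]
row [ 0.    -0.078  0.016] [ 0.5559 -0.1116  0.156 ]
turn [ 0.   -0.02  0.05]
```

View pics/h_wrist.png

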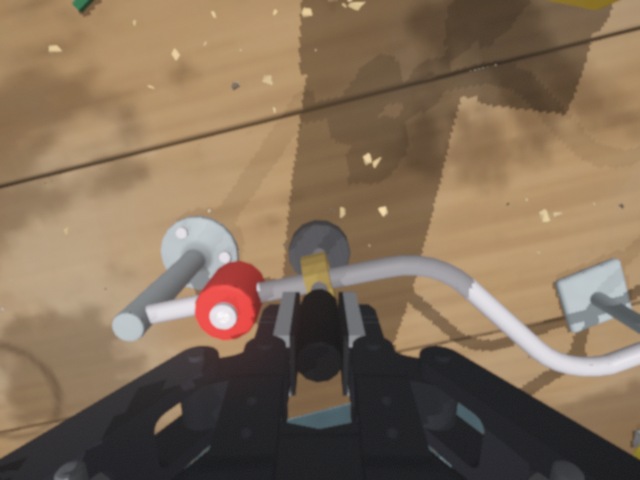

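View pics/h_zscene.png

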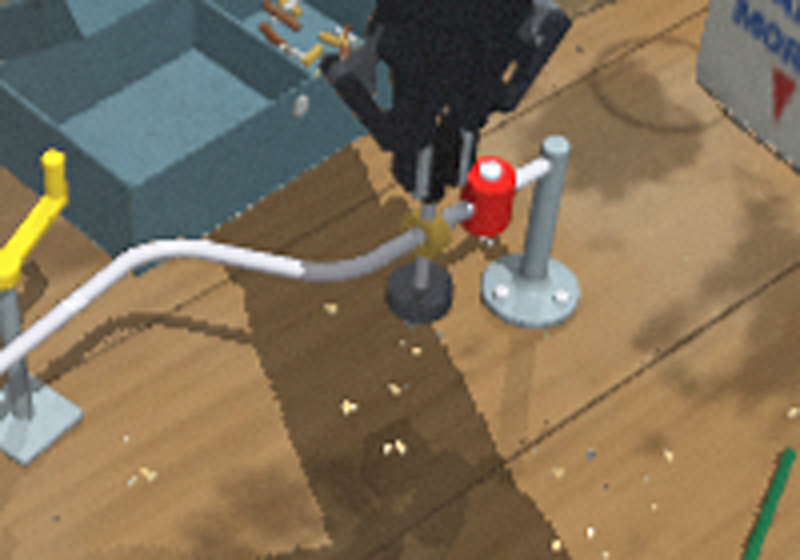

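Ring and weight hang straight, and the ring is about 24 mm short of the red stop (scene zoom: ring (428,228), stop (490,195)). I'll move up to the stop slowly.

Emit:
drive_tool(
  series=[
    [[0.01, -0.08, 0.01], [0, 0, 0]],
    [[0, -0.078, 0.017], [0, 0, 0]],
    [[0, -0.078, 0.017], [0, 0, 0]],
    [[0, -0.05, 0.01], [0, 0, 0]],
  ],
)

```text
time: 11.75
eef_pos: [0.5559, -0.1052, 0.156]
tcp_rot: [0.08, 0.703, -0.08, 0.702]
contact_force: [-0.1, 0.4, -2.4]
opening: 0.183
```

```bash
python3 nxt.py step=.002,z=.156,n=2
```

```text
t 11.75 p [ 0.5559 -0.1052  0.156 ] F [-0.14  0.36 -2.39] M [ 0.005 -0.028  0.06 ] open 0.183
s 0.3424 lateral(left+) mm -0.12 tangent [-0.02 -1.  ] F tan/left/z -0.36 -0.15 -2.39 remain to stop 0.0101
row [-0.001 -0.039  0.011] [ 0.556  -0.1072  0.156 ]
row [-0.    -0.039  0.008] [ 0.556  -0.1092  0.156 ]
turn [ 0.14 -0.07  0.  ]
```

Emit:
drive_tool(
  series=[
    [[0, -0.04, 0.01], [0, 0, 0]],
    [[0, -0.04, 0.01], [0, 0, 0]],
    [[0, -0.04, 0.01], [0, 0, 0]],
  ],
)

```text
time: 12.05
eef_pos: [0.556, -0.1119, 0.156]
tcp_rot: [0.08, 0.703, -0.08, 0.702]
contact_force: [-0.7, -0.1, -2.7]
opening: 0.182
```

```bash
python3 nxt.py step=.002,z=.156,n=2
```

```text
t 12.05 p [ 0.556  -0.1119  0.156 ] F [-0.69 -0.13 -2.72] M [-0.021  0.008 -0.054] open 0.182
s 0.3491 lateral(left+) mm 0.16 tangent [-0.096 -0.995] F tan/left/z 0.2 -0.68 -2.72 remain to stop 0.0034
row [-0.001 -0.04   0.001] [ 0.5556 -0.1139  0.156 ]
row [-0.    -0.039  0.007] [ 0.5555 -0.1159  0.156 ]
turn [ 0.14 -0.07 -0.  ]
```

Emit:
drive_tool(
  series=[
    [[0, -0.03, 0.007], [0, 0, 0]],
    [[0, -0.03, 0.007], [0, 0, 0]],
  ],
)

```text
time: 12.25
eef_pos: [0.556, -0.1153, 0.156]
tcp_rot: [0.081, 0.703, -0.08, 0.702]
contact_force: [0.0, 0.3, -3.1]
opening: 0.179
```

Emit:
drive_tool(
  series=[
    [[0, -0.02, 0.005], [0, 0, 0]],
    [[0, -0.02, 0.005], [0, 0, 0]],
  ],
)

```text
time: 12.45
eef_pos: [0.5558, -0.1159, 0.156]
tcp_rot: [0.083, 0.703, -0.079, 0.702]
contact_force: [-0.5, 3.3, -0.8]
opening: 0.181
```

Emit:
drive_tool(
  series=[
    [[0, -0.02, 0.005], [0, 0, 0]],
    [[0, -0.02, 0.005], [0, 0, 0]],
  ],
)

```text
time: 12.65
eef_pos: [0.5558, -0.1161, 0.156]
tcp_rot: [0.084, 0.704, -0.078, 0.701]
contact_force: [-0.1, 5.2, -1.5]
opening: 0.183
```

Emit:
drive_tool(
  series=[
    [[0, -0.02, 0.005], [0, 0, 0]],
    [[0, -0.02, 0.005], [0, 0, 0]],
  ],
)

```text
time: 12.85
eef_pos: [0.5558, -0.1164, 0.156]
tcp_rot: [0.086, 0.704, -0.076, 0.701]
contact_force: [0.2, 5.5, -0.8]
opening: 0.18
```

```bash
python3 nxt.py step=.002,z=.1545,n=1; python3 - <<'E'
from h import *
from plant import ctrl
for n in("scene","wrist"):
    c=ctrl.read_camera(n); cv2.imwrite(f"pics/i_{n}.png",c["img"][:,:,::-1]); np.savez(f"i_{n}.npz",**c)
a=cv2.imread("pics/i_scene.png")[150:290,260:460]
cv2.imwrite("pics/i_zscene.png",cv2.resize(a,None,fx=4,fy=4,interpolation=cv2.INTER_CUBIC))
E
```

```text
t 12.85 p [ 0.5558 -0.1164  0.156 ] F [ 0.22  5.52 -0.77] M [ 1.105e+00  1.000e-02 -1.000e-03] open 0.18
s 0.3536 lateral(left+) mm 0.31 tangent [ 0.08  -0.997] F tan/left/z -5.48 0.66 -0.77 remain to stop -0.0011
row [ 0.03  -0.04   0.007] [ 0.5557 -0.1184  0.1545]
turn [ 0.03 -0.33 -0.72]
```

View pics/i_wrist.png

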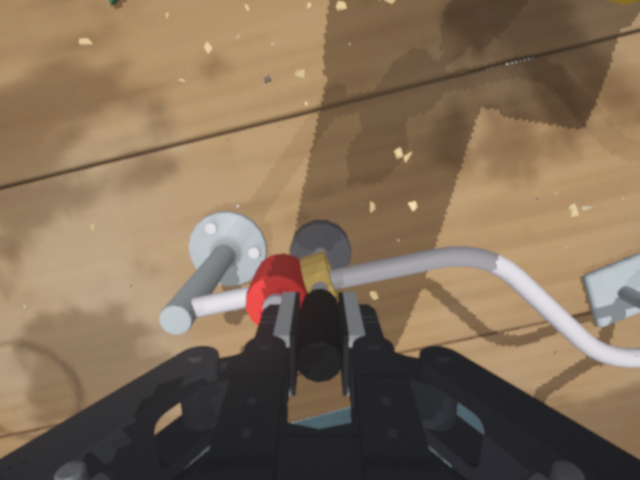

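View pics/i_zscene.png

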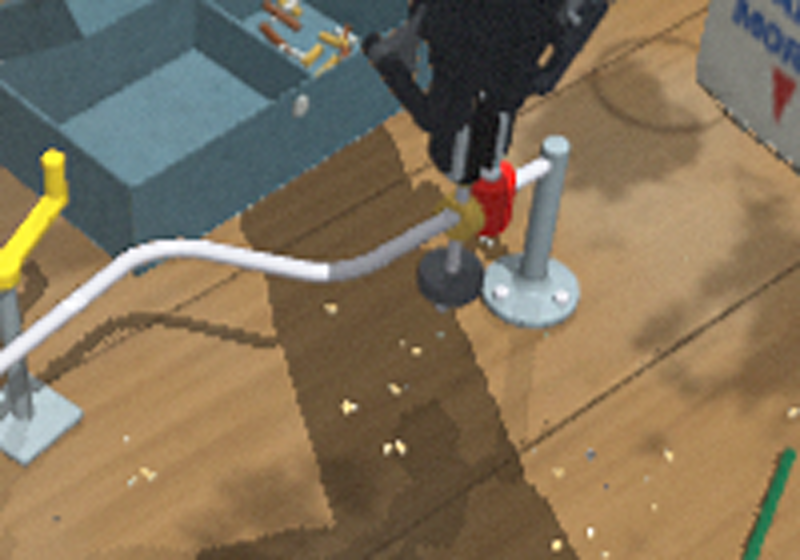

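The ring is flat against the stop (wrist view: ring (317,272), drum (280,285)). I measured 3.3 to 5.5 N for more than 0.4 s. Now I'll relax the push, lower to rest height and open in stages.

Emit:
drive_tool(
  series=[
    [[0.02, 0.02, 0], [0, -0.3, -0.5]],
    [[0, 0, 0], [0, 0, 0]],
  ],
)

```text
time: 13.15
eef_pos: [0.5562, -0.1156, 0.1551]
tcp_rot: [0.082, 0.702, -0.08, 0.703]
contact_force: [-1.0, 1.9, -1.1]
opening: 0.178
```

```bash
python3 nxt.py step=.002,z=.1547,n=1
```

```text
t 13.15 p [ 0.5562 -0.1156  0.1551] F [-1.02  1.88 -1.12] M [ 0.575 -0.02  -0.028] open 0.178
s 0.3528 lateral(left+) mm 0.72 tangent [ 0.014 -1.   ] F tan/left/z -1.89 -0.99 -1.12 remain to stop -0.0003
row [ 0.008 -0.042 -0.002] [ 0.5556 -0.1176  0.1547]
turn [ 0.08  0.02 -0.12]
```

Emit:
drive_tool(
  series=[
    [[0.01, 0.008, 0], [0, 0, 0]],
    [[0, 0, 0], [0, 0, 0]],
  ],
)

```text
time: 13.35
eef_pos: [0.5563, -0.1156, 0.1547]
tcp_rot: [0.081, 0.702, -0.08, 0.703]
contact_force: [0.0, 2.6, -1.2]
opening: 0.179
```

Emit:
drive_tool(
  series=[
    [[0, 0, 0], [0, 0, 0]],
    [[0, 0, 0], [0, 0, 0]],
    [[0, 0, 0], [0, 0, 0]],
    [[0, 0, 0], [0, 0, 0]],
    [[0, 0, 0], [0, 0, 0]],
  ],
  grip=-0.45,
)

```text
time: 13.85
eef_pos: [0.5581, -0.1189, 0.1569]
tcp_rot: [0.079, 0.7, -0.083, 0.705]
contact_force: [1.1, -0.2, 0.5]
opening: 0.274
```

```bash
python3 nxt.py step=.002,z=.1547,n=1;  python3 - <<'E'
from h import *
from plant import ctrl
for n in("scene","wrist"):
    c=ctrl.read_camera(n); cv2.imwrite(f"pics/j_{n}.png",c["img"][:,:,::-1]); np.savez(f"j_{n}.npz",**c)
E
```

```text
t 13.85 p [ 0.5581 -0.1189  0.1569] F [ 1.14 -0.16  0.52] M [ 0.012  0.032 -0.018] open 0.274
s 0.3563 lateral(left+) mm 2.3 tangent [ 0.043 -0.999] F tan/left/z 0.21 1.13 0.52 remain to stop -0.0037
row [ 0.044 -0.051 -0.035] [ 0.5558 -0.121   0.1547]
turn [0.11 0.43 0.28]
```

View pics/j_wrist.png

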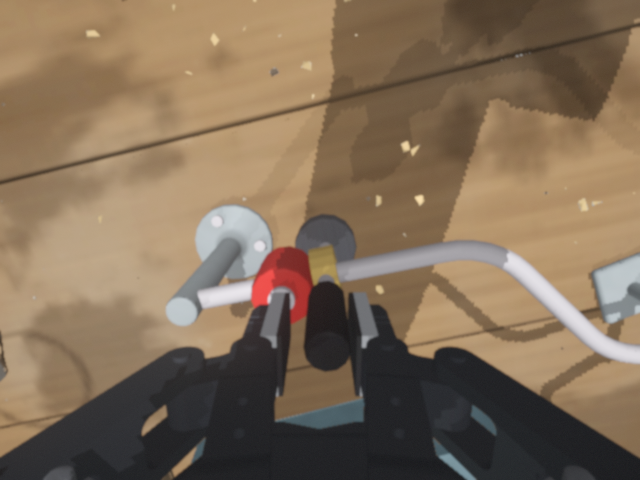

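Released. The ring (322,262) is against the drum (282,275) and the grip hangs upright between the fingers. I'll open fully and back off upwards.

Emit:
drive_tool(
  series=[
    [[0, 0.06, 0], [0, 0, 0]],
    [[0, 0, 0], [0, 0, 0]],
    [[0, 0, 0], [0, 0, 0]],
    [[0, 0, 0], [0, 0, 0]],
    [[0, 0, 0], [0, 0, 0]],
  ],
  grip=0.6,
)

```text
time: 14.45
eef_pos: [0.5587, -0.1154, 0.1567]
tcp_rot: [0.078, 0.7, -0.082, 0.705]
contact_force: [-0.2, -0.1, 0.6]
opening: 0.8
```

Emit:
drive_tool(
  series=[
    [[-0.2, 0, 0], [0, 0.4, 0.3]],
    [[-0.4, 0, 0], [0, 0, 0]],
    [[-0.6, 0, 0], [0, 0, 0]],
    [[-0.8, 0, 0], [0, 0, 0]],
    [[-0.8, 0, 0], [0, 0, 0]],
  ],
)

```text
time: 14.95
eef_pos: [0.5553, -0.1144, 0.2952]
tcp_rot: [0.083, 0.708, -0.078, 0.697]
contact_force: [0.8, -0.2, 0.4]
opening: 0.802
```

Emit:
drive_tool(
  series=[
    [[0, 0.5, -0.5], [0, 0, 0]],
    [[0, 0.7, -0.7], [0, 0, 0]],
    [[0, 0.7, -0.7], [0, 0, 0]],
    [[0, 0, 0], [0, 0, 0]],
    [[0, 0, 0], [0, 0, 0]],
  ],
)

```text
time: 15.45
eef_pos: [0.4863, 0.0009, 0.3113]
tcp_rot: [0.082, 0.7, -0.08, 0.705]
contact_force: [0.4, 0.1, -0.5]
opening: 0.798
```

```bash
python3 - <<'E'
from h import *
from plant import ctrl
stat(ctrl.get_state())
for n in("scene","top"):
    c=ctrl.read_camera(n); cv2.imwrite(f"pics/k_{n}.png",c["img"][:,:,::-1]); np.savez(f"k_{n}.npz",**c)
a=cv2.imread("pics/k_scene.png")[165:325,240:440]
cv2.imwrite("pics/k_zscene.png",cv2.resize(a,None,fx=3.7,fy=3.7,interpolation=cv2.INTER_CUBIC))
E
```

```text
t 15.45 p [0.4863 0.0009 0.3113] F [ 0.43  0.08 -0.47] M [-0.009 -0.067  0.001] open 0.798
```

View pics/k_zscene.png

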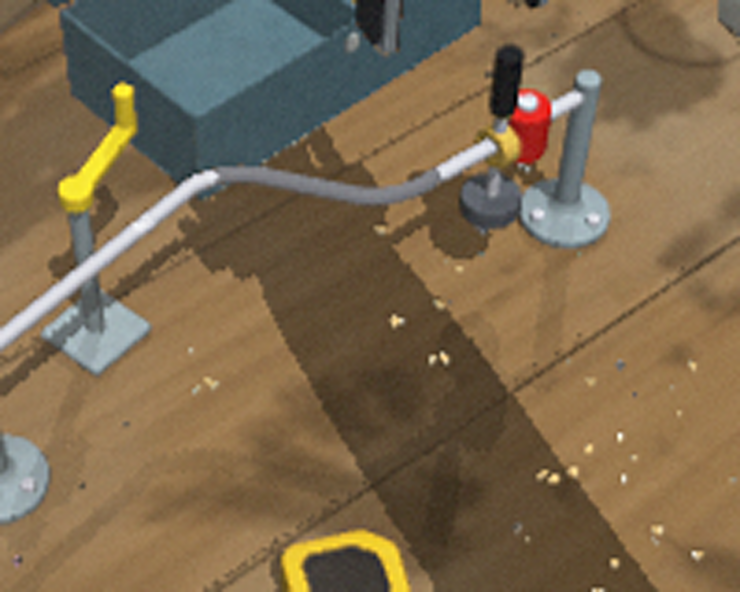

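View pics/k_top.png

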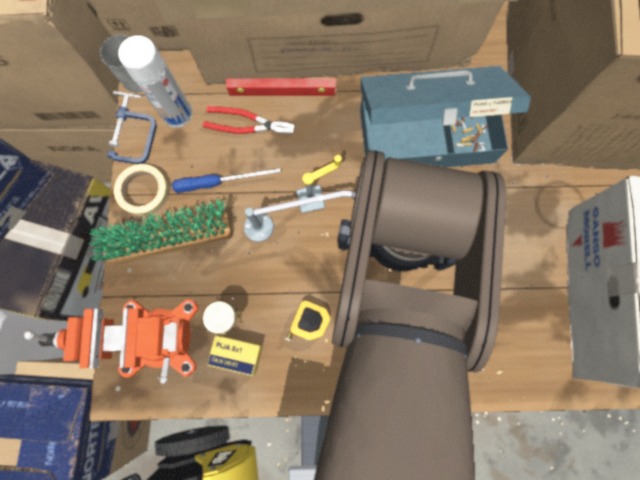

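```bash
python3 - <<'E'
from h import *
S=dict(np.load("k_scene.npz"));T=dict(np.load("k_top.npz"))
for nm,X in (("griptop",(.556,-.1153,.179)),("ring",(.556,-.1153,.1075)),("stoptop",(.556,-.1363,.129)),("ring+6mm",(.556,-.1093,.1075))):
    p=proj(S,X)[0]; print(nm,p.round(1),"zoom",((p-[240,165]+.5)*3.7).round(0))
k=onplane(T,[(337.5,158.5)],.155)[0,:2];v=k-hinge;print("knob",k,np.linalg.norm(v),"theta",np.arctan2(v@d,-v@l))
a=dict(np.load("a_top.npz"))["img"].astype(int);b=T["img"].astype(int)
D=np.abs(a-b).max(2)
for nm,(x,y,w,h) in dict(tape=(285,295,50,48),jar=(198,298,40,38),driver=(168,162,115,32)).items(): print(nm,(D[y:y+h,x:x+w]>40).sum())
E
```

```text
griptop [377.1 178.9] zoom [509.  53.]
ring [373.9 203.9] zoom [497. 146.]
stoptop [381.9 192.6] zoom [527. 104.]
ring+6mm [371.9 205.1] zoom [490. 150.]
knob [0.68798017 0.05843038] 0.058550681241783 theta 1.8288490849811287
tape 35
jar 0
driver 15
```

```bash
python3 - <<'E'
from plant import ctrl
print(ctrl.sign_off())
E
```

```text
the job is handed in; nothing more can be done
None
```

The hanger is resting at the red stop, let go, and the keeper is swung clear. I handed the job in at about 15.6 s of the 69 s allowed. No verdict was reported.

**What I did:** I pushed the keeper knob round with closed fingers and gripped the hanger with 20 N. I lifted its weight about 2 mm off the rod, slid it round both bends and pressed it on the stop. Then I eased off, opened the gripper and backed away.

**Last checks:**
- **Keeper:** it stood at about 1.83 rad before hand-in, against the 1.2 needed. An earlier wrist view gave 1.84 rad.
- **Forces along the rod:** contact stayed within about 1.6 N sideways. The vertical reading went from −0.9 to −3.8 N, of which about −2.5 N is the hanger's own weight.
- **Press on the stop:** 3.3 to 5.5 N for more than 0.4 s, within about 1 mm of where I had predicted contact.
- **Final pose:** ring and grip-top pixels match an upright hanger touching the stop to within about 2 px. That view cannot resolve the gap to better than a few millimetres, and I took no later picture to confirm the hanger was still.
- **Loose things:** the jar showed no change from the first picture. The screwdriver (15 px) and tape measure (35 px) showed small differences, probably from the arm's shadow. I did not trace the cause, but I never moved near either of them low down.

**Two flaws:**
- I opened the gripper as I started backing off the knob; later pictures show the keeper did not move.
- The hand sprang about 3 mm toward the stop on release; the hanger stayed put.

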